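Fetch the hemmed-in ring clamp

ROBOT

A 6-joint arm with a two-finger parallel gripper is mounted at the origin on the work surface; the furniture and walls round the work are solid. World frame = base frame: x ahead of the robot, y to its left, z up, the work surface at z = 0. Lengths are in mm, angles in rad, forces in N, time in s.
With the tool pointing down it reaches from about 300 to 950 mm from the base axis. Payload 3.1 kg.
Tool frame: the origin (TCP) lies at the very end of the fingers, on their centre line; the grasp point (between the pads) lies 19 mm behind it; z points along the fingers, y is the direction in which the jaws open and shut (so a half turn about z gives the same grasp; the last joint's range is limited). The gripper opens to 85 mm and grips with 20 to 120 N. Pads are 22 mm wide; open, the fingers measure 114 mm over their backs; the gripper's body (76 mm by 85 mm) begins 54 mm behind the grasp point. The pads swing forward as they close: fully open they stand 13 mm farther back than shut.
Start: joints at [-1.316, 0.308, 1.634, -0, 1.2, -0.07], TCP at [199.423, -592.337, 231.272] pointing down, gripper open.
Joint ranges: [-3.06, 3.06], [-0.79, 1.96], [0.05, 2.63], [-1.19, 4.34], [0.05, 2.64], [-2.94, 2.94]. Speed limits (rad/s): [2.79, 2.79, 3.14, 3.14, 3.14, 3.14].

INTERFACE

Orientations are given as a unit quaternion [w, x, y, z].
In Python, from workcell import manip, optics, job_done gives the robot as it stands. The module is installed in compiled form; this text tells all that it offers.
- The arm moves only by the tool play_rows, never from a script. Its arguments are lists of equal length, an entry for each row: "linear": the shift along the world's x, y, z in mm, a list of three; "turn": the turn, a rotation vector about the world's x, y, z in degrees, a list of three; "fingers": the closure, from 0 (fully open) to 1 (shut). In form: {"linear": [[dx, dy, dz], ...], "turn": [[ax, ay, az], ...], "fingers": [fingers, ...]}. A call has 1 to 8 rows; each row shifts and turns the pose as measured when the row begins; what a row does not reach is not made up. A row lasts 1/8 s, in which the tool goes at most 62.5 mm and 10.7 degrees, less where a joint would pass 70% of its speed; a pose out of reach is approached as far as the arm can. A call with a gripper value outside its range is refused whole. The fingers move at their own pace and stop on an object; "squeeze" is the grip in N (left out, the last holds). Time passes only in rows, so rows that do not move let the fingers close. It gives the time, the measured TCP pose, the force and the opening at its end, in the units of the state.
- manip.state(): the state, without advancing time (a new reading comes with each control period).
- optics.capture(name): name is "side" or "top"; returns a dict with "color" (480x640x3 uint8, blue, green, red), "vertical_fov" (degrees; the focal length in pixels is half the picture's height over the tangent of half this angle, whatever the lens; pixels are square), "cx", "cy" (the principal point, pixels), "world_from_camera" (4x4, takes a point from camera to world coordinates). Camera axes: x right, y down, z forward; pixel columns grow to the right and rows downward; lengths in mm; the calibration is good to about 2 mm. A picture is of the moment at which its call begins. There is no depth.
- job_done(): hands the job in, once; it reports no verdict.
The state is a dict: "time": time; "joint_pos": joint angles; "dq": joint speeds; "joint_efforts": joint torques, N m; "ee_pos": TCP position; "tcp_rot": TCP orientation; "ft_force": force on the tool from outside, world axes, zero at the start; "wrist_torque": the same for the moment, N m; "grip_width": finger opening in mm.
Only numpy, scipy, OpenCV 4.12 (cv2) and the standard library are available. Lean on these libraries where they do the work, as an engineer would, in place of code of your own. Each camera call takes 0.05 s, during which the arm holds its last target.

TASK

The wooden ring clamp on the three-bay board is hemmed in by the round tin and the square steel block. First clear both out of the way, the tin onto the middle of the round cork pad and the block onto the middle of the square blue pad; then fetch the ring clamp and lay it in the middle of the long black pad, lengthwise; then put the tin and the block back flat on the board, each where it stood before. Leave the small clip and the little step gauge alone.

Things in the scene. Friction and masses are not known exactly. Their poses are not given: they have to be found in the camera images.
- tin_centre (a point): Loose: plain pale grey round tin, closed, 49 mm across, 20 mm high. Point at its centre, 10 mm above its underside; z is up. It starts in one of the two outer bays of the board; that place is its home
- block_centre (a point): Loose: dark grey steel block, 60 x 60 x 18 mm, 0.46 kg or so. Point at its centre, 9 mm above its underside; x and y are square to its side faces, z up. It starts in the other outer bay of the board; that place is its home. It stands about 4 mm, the tin about 10 mm, from the ring clamp, so grip both by the sides that look along the board's y
- clamp_centre (a point): Loose: slightly waisted wooden ring clamp lying flat, 32 mm wide (x), 104 mm long (y), 30 mm high. Point at its centre, 15 mm above its underside; its y axis runs along its length, z up. Grip it at the middle across x, which needs the tin and the block away. It starts in the middle bay of the board
- board_top (a point): Fixed dark wooden board, 172 mm (x) by 112 mm (y), 8 mm thick, with three dark red felt-faced bays in a row along its x, flat with its top. Point in the middle of its upper face, 8 mm above the worktop; the bays lie at x = -50, 0 and +50 mm from it. The things stand on this face
- round_pad: Fixed round cork pad with a green face, 66 mm across, 4 mm thick. Origin at the centre of its underside, on the worktop. For the tin to wait on
- square_pad: Fixed square blue cloth-faced pad, 66 x 66 mm, 4 mm thick. Origin at the centre of its underside, on the worktop; x and y square to its sides. For the block to wait on
- long_pad: Fixed long black rubber pad with two orange lines, 120 mm (x) by 46 mm (y), 4 mm thick. Origin at the centre of its underside, on the worktop; x runs along its length. For the ring clamp
- clip: Bystander, loose: small sprung clip, grey with a green underside, 12 x 24 x 14 mm, lying on the worktop beyond the work, near the far edge. Origin at the centre of the underside
- gauge: Bystander, loose: small pale step gauge, two plates on pillars, 19 x 24 x 26 mm, left of the board's far end. Origin: centre of underside. Mind the fixed lamp above: its shade, 0.2 m wide, hangs 0.32 to 0.51 m up, centred 0.35 m ahead of the robot, 0.15 m left; its arm slopes from there (0.45 m up) to 0.78 m ahead, 0.34 m right (0.25 m up). Swing past the shade with the arm folded back
There are look-alikes about, which are no part of the job. What is shaped like the part that bears tin_centre but purple is not meant.

How it is judged (in metres and radians):
On the way, in this order (a step that is already met when the one before it is completed fails the run):
1. the tin rests on the round pad and the block on the square pad, each centre within 15 mm of the pad's, both let go, and the ring clamp not yet on its pad (horizontal distance between tin_centre and round_pad below 0.015 m and z of tin_centre in the frame of round_pad below 0.017 m and horizontal distance between block_centre and square_pad below 0.015 m and z of block_centre in the frame of square_pad below 0.016 m and horizontal distance between clamp_centre and long_pad above 0.05 m and contact force between the fingers and anything else below 0.1 N), for 0.2 s.
2. the ring clamp rests lengthwise on the long pad, its centre within 15 mm of the pad's and within 0.2 rad of its length, let go, while the tin and the block still wait on their pads (horizontal distance between clamp_centre and long_pad below 0.015 m and z of clamp_centre in the frame of long_pad below 0.022 m and angle between the y axis of clamp_centre and the x axis of long_pad, either way round below 0.2 rad and horizontal distance between tin_centre and round_pad below 0.02 m and horizontal distance between block_centre and square_pad below 0.02 m and contact force between the fingers and anything else below 0.1 N), for 0.2 s.
At the end, for the whole second after the job is handed in: The tin and the block stand flat on the board, each centre within 15 mm of where it was at the start; the ring clamp lies flat on the long pad, its centre within 15 mm of the pad's and its length within 0.2 rad of the pad's length; all is let go (distance of each of tin_centre, block_centre from where it was at the start of the episode below 0.015 m and angle between each of tin_centre, block_centre's own z axis and vertical below 0.1 rad and z of tin_centre in the frame of board_top below 0.013 m and z of block_centre in the frame of board_top below 0.012 m and horizontal distance between clamp_centre and long_pad below 0.015 m and z of clamp_centre in the frame of long_pad below 0.022 m and angle between the y axis of clamp_centre and the x axis of long_pad, either way round below 0.2 rad); the robot touches nothing.
It fails at once if the clip is moved more than 15 mm (distance of clip from where it was at the start of the episode above 0.015 m).
It fails at once if the step gauge is moved more than 15 mm (distance of gauge from where it was at the start of the episode above 0.015 m).
It also fails if it takes over 125 s, if anything falls off the work surface, if the arm or the gripper's body presses on something with over 40 N, if the wrist force passes 120 N, or if a joint passes its speed limit or range.

## Working session

There is one attempt and no reset: what is moved stays moved. The work goes in short steps, Python scripts to look and compute and a tool call to move; the robot and the scene stay as the last step left them, time stands still between calls to the robot, and variables do not carry over. Pictures are saved under pics/ and viewed, and the job is handed in when it is done.

Besides the shell and the picture viewer there is one more tool, called by a JSON object that holds its "op" and its "data". play_rows: Moves the arm, as the interface text tells. Its arguments: {"type":"object","properties":{"linear":{"type":"array","items":{"type":"array","items":{"type":"number"}}},"turn":{"type":"array","items":{"type":"array","items":{"type":"number"}}},"fingers":{"type":"array","items":{"type":"number"}},"squeeze":{"type":"number"}},"required":["linear","turn","fingers"]}

```bash
mkdir -p pics
python3 - <<'E'
from workcell import manip, optics
import cv2,numpy as np
s=manip.state();print(s)
for n in("side","top"):
    c=optics.capture(n);cv2.imwrite(f"pics/{n}0.png",c["color"]);print(n,c["vertical_fov"],c["cx"],c["cy"],np.round(c["world_from_camera"],3).tolist())
E
```

```text
{'time': 0.0, 'joint_pos': array([-1.31567524e+00,  3.09007583e-01,  1.63520981e+00, -2.19131534e-05,
        1.19970134e+00, -6.97037611e-02]), 'dq': array([ 0.00175932, -0.00091732, -0.00084398,  0.00046392, -0.00157459,
        0.0006251 ]), 'joint_efforts': array([-3.70523312e-04, -4.15258670e+01, -2.76664639e+01, -2.08810302e-04,
        1.01299482e-02,  8.70487213e-06]), 'ee_pos': array([ 199.21883819, -591.51856459,  230.03439882]), 'tcp_rot': array([-1.15710074e-03,  9.86838756e-01,  1.61703176e-01, -1.17831820e-04]), 'ft_force': array([-0.07587249,  1.22242496,  0.37467474]), 'wrist_torque': array([ 0.00347393,  0.02356332, -0.00030607]), 'grip_width': 85.34222712078193}
side 51.44012292810654 325.4642671168472 237.06798930887868 [[1.0, 0.008, -0.028, 516.917], [0.029, -0.4, 0.916, -1095.057], [-0.004, -0.917, -0.4, 512.918], [0.0, 0.0, 0.0, 1.0]]
top 47.33521855710154 310.4401970601258 237.11227221606157 [[0.011, -0.993, 0.119, 334.096], [-1.0, -0.011, 0.001, 2.292], [0.0, -0.119, -0.993, 1235.002], [0.0, 0.0, 0.0, 1.0]]
```

View pics/side0.png

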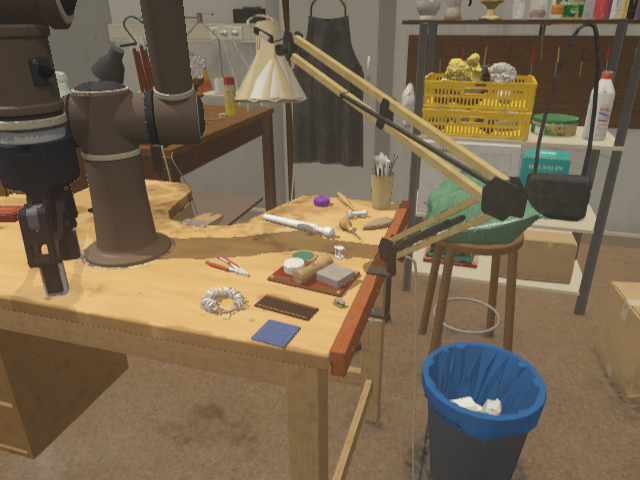

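View pics/top0.png

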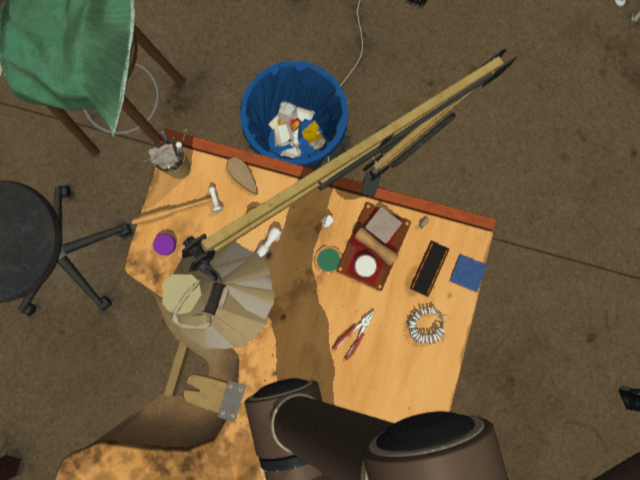

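```bash
cat > h.py <<'E'
import numpy as np,cv2
from workcell import manip, optics
def cap(n):
    c=optics.capture(n);f=240/np.tan(np.radians(c["vertical_fov"])/2);return c,f
def pix2w(c,f,u,v,z):
    M=np.array(c["world_from_camera"]);d=M[:3,:3]@np.array([(u-c["cx"])/f,(v-c["cy"])/f,1]);o=M[:3,3]
    return o+d*(z-o[2])/d[2]
def w2pix(c,f,p):
    M=np.linalg.inv(np.array(c["world_from_camera"]));q=M[:3,:3]@np.array(p,float)+M[:3,3]
    return np.array([c["cx"]+f*q[0]/q[2],c["cy"]+f*q[1]/q[2]])
E
python3 - <<'E'
import cv2
a=cv2.imread("pics/top0.png")[190:350,300:500];cv2.imwrite("pics/top0c.png",cv2.resize(a,None,fx=4,fy=3.75*4/3.75,interpolation=cv2.INTER_CUBIC)[:600])
a=cv2.imread("pics/side0.png")[235:355,195:365];cv2.imwrite("pics/side0c.png",cv2.resize(a,None,fx=4.5,fy=4.5,interpolation=cv2.INTER_CUBIC))
E
```

```text
(no output)
```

View pics/top0c.png

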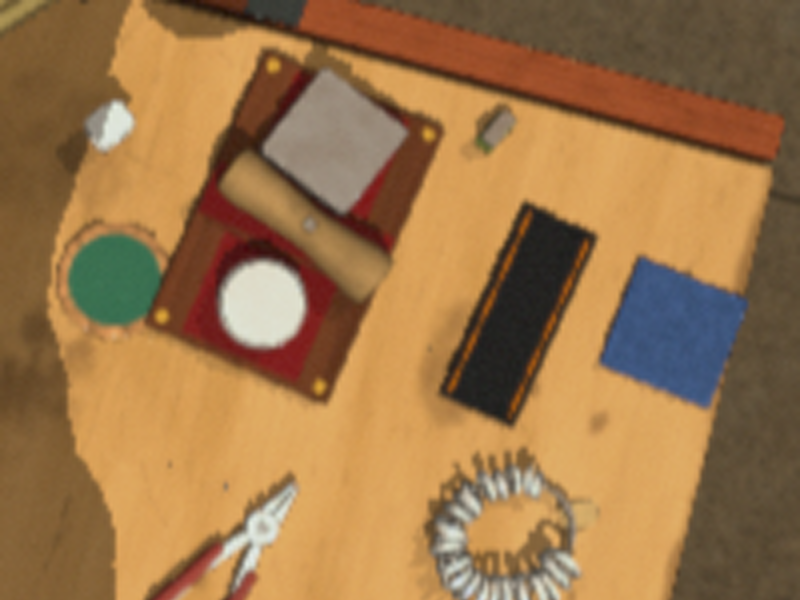

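View pics/side0c.png

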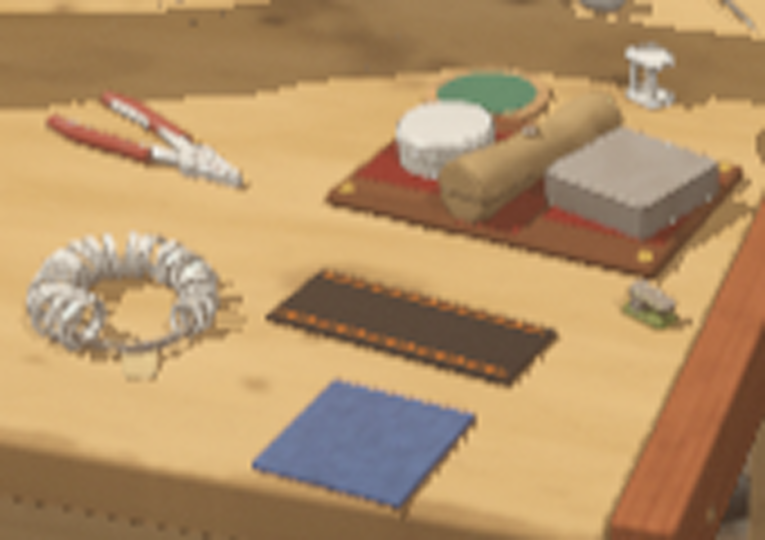

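Run:
```python
from h import *
c,f=cap("top")
def W(p,z): return np.array([pix2w(c,f,300+(u+.5)/4-.5,190+(v+.5)/4-.5,z) for u,v in p])
def rep(n,p,z):
    w=W(p,z);print(n,np.round(w[:,:2],1).tolist(),'mean',np.round(w.mean(0)[:2],1),'edges',[round(float(np.linalg.norm(w[i]-w[(i+1)%len(w)])),1) for i in range(len(w))],'ang',[round(float(np.degrees(np.arctan2(*(w[(i+1)%len(w)]-w[i])[[1,0]]))),1) for i in range(len(w))])
rep('board',[(265,50),(442,127),(327,403),(148,323)],8)
rep('block',[(330,69),(408,131),(345,213),(263,145)],26)
rep('blue',[(640,256),(747,298),(710,407),(600,362)],4)
rep('long',[(527,203),(596,237),(512,425),(441,393)],4)
rep('tin',[(262,304)],28)
rep('round',[(113,281)],4)
rep('clampends',[(237,172),(375,278)],30)
rep('gauge',[(110,126)],26); rep('clip',[(495,130)],10)
```

```text
board [[562.4, -121.6], [519.2, -221.7], [363.0, -155.9], [406.5, -55.8]] mean [ 462.8 -138.8] edges [109.1, 169.6, 109.1, 169.2] ang [-113.3, 157.2, 66.5, -22.9]
block [[548.7, -156.1], [514.1, -199.5], [467.7, -164.1], [505.3, -118.6]] mean [ 508.9 -159.6] edges [55.4, 58.3, 59.0, 57.3] ang [-128.6, 142.7, 50.4, -40.9]
blue [[447.5, -333.3], [424.4, -393.0], [363.1, -370.7], [387.6, -309.6]] mean [ 405.7 -351.7] edges [64.0, 65.3, 65.8, 64.4] ang [-111.1, 159.9, 68.2, -21.6]
long [[476.9, -270.1], [458.0, -308.7], [351.9, -259.7], [369.3, -220.3]] mean [ 414.  -264.7] edges [43.0, 116.8, 43.1, 118.6] ang [-116.1, 155.2, 66.2, -24.8]
tin [[416.5, -117.7]] mean [ 416.5 -117.7] edges [0.0] ang [0.0]
round [[430.2, -36.2]] mean [430.2 -36.2] edges [0.0] ang [0.0]
clampends [[489.5, -103.7], [431.4, -179.8]] mean [ 460.4 -141.8] edges [95.8, 95.8] ang [-127.4, 52.6]
gauge [[515.1, -33.2]] mean [515.1 -33.2] edges [0.0] ang [0.0]
clip [[517.6, -251.3]] mean [ 517.6 -251.3] edges [0.0] ang [0.0]
```

```bash
cat >> h.py <<'E'
def box(x,y,z0,z1,yaw,lx,ly):
    a=np.radians(yaw);R=np.array([[np.cos(a),-np.sin(a)],[np.sin(a),np.cos(a)]])
    P=[]
    for z in(z0,z1):
        for sx,sy in((1,1),(1,-1),(-1,-1),(-1,1)):
            q=R@[sx*lx/2,sy*ly/2];P.append([x+q[0],y+q[1],z])
    return P
def drawbox(im,c,f,P,col,s,off):
    T=lambda p:tuple(np.round(((w2pix(c,f,p)+.5-off)*s-.5)*16).astype(int).tolist())
    for i in range(4):
        for a,b in((i,(i+1)%4),(i+4,(i+1)%4+4),(i,i+4)): cv2.line(im,T(P[a]),T(P[b]),col,1,cv2.LINE_AA,4)
def drawcyl(im,c,f,x,y,z0,z1,r,col,s,off):
    for z in(z0,z1):
        pts=[((w2pix(c,f,[x+r*np.cos(t),y+r*np.sin(t),z])+.5-off)*s-.5)*16 for t in np.linspace(0,2*np.pi,60)]
        cv2.polylines(im,[np.round(pts).astype(np.int32)],True,col,1,cv2.LINE_AA,4)
def overlay(n,out,off,wh,s,items):
    c,f=cap(n);im=c["color"][off[1]:off[1]+wh[1],off[0]:off[0]+wh[0]]
    im=cv2.resize(im,None,fx=s,fy=s,interpolation=cv2.INTER_CUBIC)
    for k in items:
        if k[0]=='b': drawbox(im,c,f,box(*k[1:8]),k[8],s,np.array(off))
        else: drawcyl(im,c,f,*k[1:6],k[6],s,np.array(off))
    cv2.imwrite(out,im)
G=(0,255,0);Y=(0,255,255);M=(255,0,255)
ITEMS=[('b',463,-138.8,0,8,-23,172,112,G),('b',508.5,-159.8,8,26,-39.5,60,60,Y),('b',405.7,-351.7,0,4,-21.8,66,66,M),
('b',414,-264.7,0,4,-24.5,120,46,M),('c',416.5,-117.7,8,28,24.5,Y),('c',430.2,-36.2,0,4,33,M),('b',460.4,-141.8,8,38,-37.4,32,104,M)]
E
python3 - <<'E'
from h import *
overlay("top","pics/t1.png",(300,190),(200,150),4,ITEMS)
overlay("side","pics/s1.png",(195,235),(170,120),4.5,ITEMS)
E
```

```text
(no output)
```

View pics/t1.png

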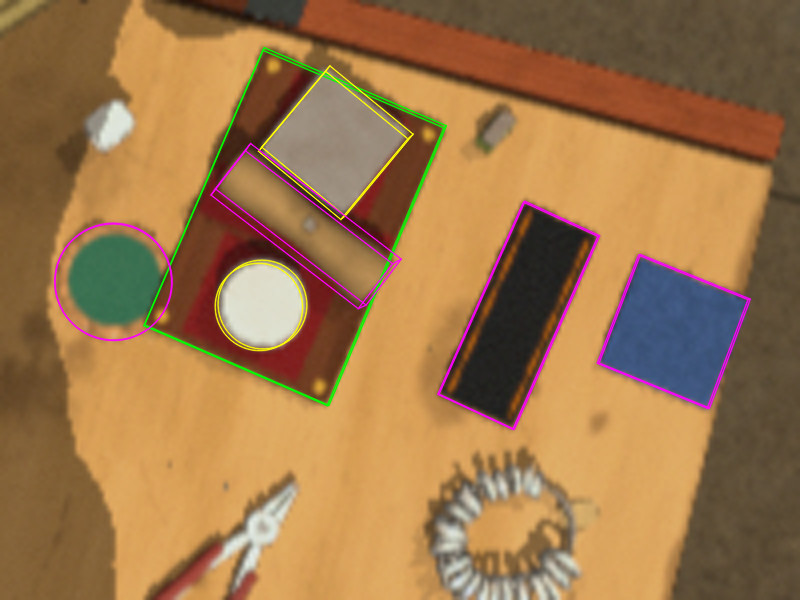

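View pics/s1.png

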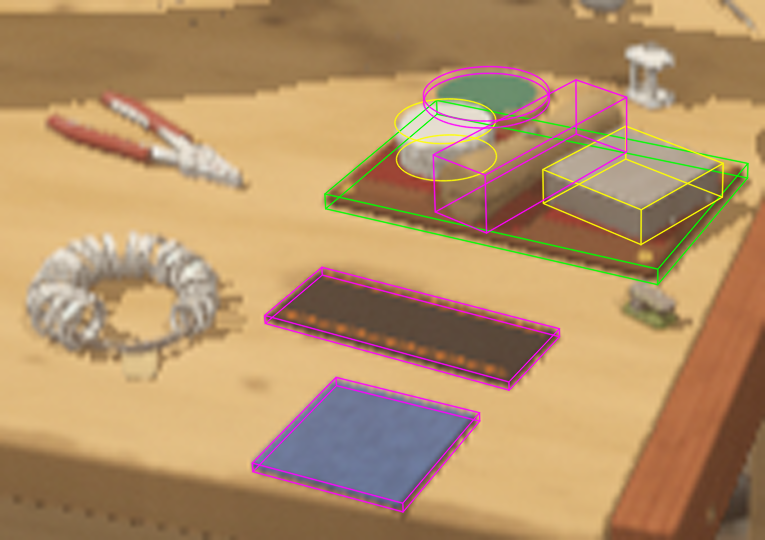

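The scene is clear. Top-view pixels:
- **Tin:** the pale tin is at (365,266). The purple one at (164,244) is a look-alike and not the target, as the close crop confirms.
- **Board items:** the block is at (384,225) and the clamp at (377,246).
- **Pads:** round pad (328,260), long pad (430,268), blue pad (468,273).
- **Bystanders:** gauge (327,221) and clip (424,222).

The wireframes match in both views.

{"op": "play_rows", "data": {"linear": [[18,40,-14],[18,40,-14],[18,40,-14],[18,40,-14],[18,40,-14],[18,40,-14],[18,40,-14],[18,40,-14]], "turn": [[0,0,10.4],[0,0,10.4],[0,0,10.4],[0,0,10.4],[0,0,10.4],[0,0,10.4],[0,0,10.4],[0,0,10.4]], "fingers": [0,0,0,0,0,0,0,0], "squeeze": 50}}

```text
time: 1.25
ee_pos: [345.9, -266.8, 117.6]
tcp_rot: [0.003, 0.614, 0.789, 0.002]
ft_force: [0.8, 0.2, -0.6]
grip_width: 85.1
```

```bash
cat >> h.py <<'E'
def st():
    s=manip.state();w,x,y,z=s["tcp_rot"]
    from scipy.spatial.transform import Rotation as R
    r=R.from_quat([x,y,z,w]).as_matrix()
    print('t',round(float(s["time"]),2),'p',np.round(s["ee_pos"],1),'jaw',round(float(np.degrees(np.arctan2(r[1,1],r[0,1]))),1),'zax',np.round(r[:,2],3),'q',np.round(np.degrees(s["joint_pos"]),0),'F',np.round(s["ft_force"],1),'w',round(float(s["grip_width"]),1))
    return s,r
def go(x,y,z,jaw):
    s,r=st();p=s["ee_pos"]
    from scipy.spatial.transform import Rotation as R
    a=np.radians(jaw);yv=np.array([np.cos(a),np.sin(a),0]);zv=np.array([0,0,-1.]);T=np.column_stack([np.cross(yv,zv),yv,zv])
    rv=np.degrees(R.from_matrix(T@r.T).as_rotvec())
    print('D',np.round(np.array([x,y,z])-p,1),'turn',np.round(rv,1))
E
python3 -c "
from h import *
go(416.5,-117.7,70,-127.4)"
```

```text
t 1.25 p [ 345.9 -266.8  117.6] jaw 14.2 zax [ 0.008 -0.001 -1.   ] q [-44.   5. 123.   0.  51. -58.] F [ 0.8  0.2 -0.6] w 85.1
D [ 70.6 149.1 -47.6] turn [ 6.000e-01  1.000e-01 -1.416e+02]
```

{"op": "play_rows", "data": {"linear": [[17,37,-8],[17,37,-8],[17,37,-10],[17,37,-10],[2,1,-10],[0,0,0]], "turn": [[0,0,9],[0,0,9],[0,0,9],[0,0,9],[0,0,2],[0,0,0]], "fingers": [0,0,0,0,0,0]}}

```text
time: 2.0
ee_pos: [418.2, -110.6, 70.1]
tcp_rot: [0.003, 0.311, 0.95, 0.003]
ft_force: [-0.2, -0.7, 1.1]
grip_width: 85.4
```

```bash
python3 -c "
from h import *
go(416.5,-117.7,40,52.6)
overlay('side','pics/s2.png',(195,200),(170,130),4.5,ITEMS)"
```

```text
t 2.0 p [ 418.2 -110.6   70.1] jaw 53.7 zax [ 0.008  0.004 -1.   ] q [-21.  10. 125.   1.  44. -75.] F [-0.2 -0.7  1.1] w 85.4
D [ -1.7  -7.1 -30.1] turn [-0.2  0.4 -1.1]
```

View pics/s2.png

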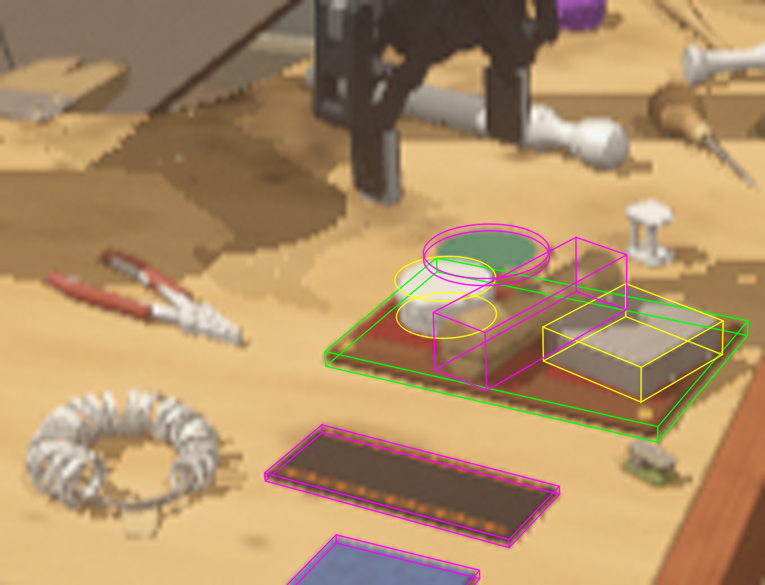

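```bash
python3 -c "
from h import *
c,f=cap('side')
for z in (70,83):
  for s in(-1,1):
    for d in (42.5,50,57):
      a=np.radians(53.7);print(z,s*d,np.round((w2pix(c,f,[418.2+s*d*np.cos(a),-110.6+s*d*np.sin(a),z])-[195,200])*4.5))
c,f=cap('top');cv2.imwrite('pics/t2.png',cv2.resize(c['color'][190:340,300:500],None,fx=4,fy=4))
"
```

```text
70 -42.5 [385. 221.]
70 -50 [374. 226.]
70 -57 [364. 231.]
70 42.5 [502. 164.]
70 50 [512. 159.]
70 57 [521. 154.]
83 -42.5 [384. 196.]
83 -50 [373. 201.]
83 -57 [363. 206.]
83 42.5 [501. 139.]
83 50 [511. 135.]
83 57 [520. 131.]
```

View pics/t2.png

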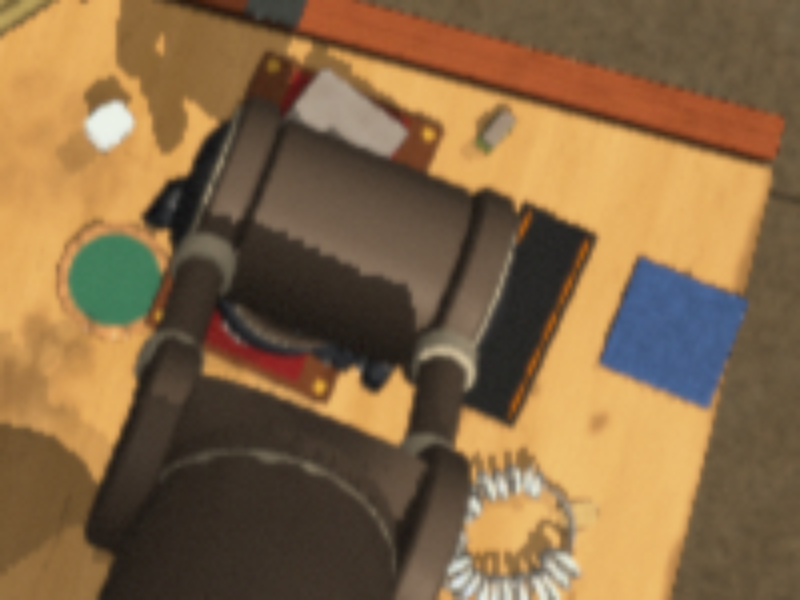

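{"op": "play_rows", "data": {"linear": [[-1.5,-7,-20],[0,0,-20],[0,0,0]], "turn": [[-0.2,0.4,-1],[0,0,0],[0,0,0]], "fingers": [0,0,0]}}

```text
time: 2.52
ee_pos: [418.4, -122.5, 32.2]
tcp_rot: [0.004, 0.324, 0.946, -0.0]
ft_force: [0.6, -1.2, 0.9]
grip_width: 85.3
```

```bash
python3 -c "
from h import *
go(416.7,-117.6,10,52.6)"
```

```text
t 2.52 p [ 418.4 -122.5   32.2] jaw 52.2 zax [ 0.007 -0.003 -1.   ] q [-22.  15. 126.  -0.  39. -74.] F [ 0.6 -1.2  0.9] w 85.3
D [ -1.7   4.9 -22.2] turn [0.2 0.4 0.4]
```

{"op": "play_rows", "data": {"linear": [[-1.5,4.5,-11],[0,0,-9],[0,0,0]], "turn": [[0.2,0.4,0.4],[0,0,0],[0,0,0]], "fingers": [0,0,0]}}

```text
time: 2.9
ee_pos: [418.0, -119.1, 12.6]
tcp_rot: [0.001, 0.322, 0.947, 0.0]
ft_force: [-0.6, -0.3, -0.2]
grip_width: 85.3
```

```bash
python3 -c "
from h import *
go(416.7,-117.6,10,52.6)"
```

```text
t 2.9 p [ 418.  -119.1   12.6] jaw 52.5 zax [ 0.002 -0.    -1.   ] q [-22.  18. 126.   0.  37. -74.] F [-0.6 -0.3 -0.2] w 85.3
D [-1.3  1.5 -2.6] turn [0.  0.1 0.1]
```

{"op": "play_rows", "data": {"linear": [[-1.3,1.5,-2.5],[0,0,0],[0,0,0],[0,0,0],[0,0,0],[0,0,0],[0,0,0],[0,0,0]], "turn": [[0,0,0],[0,0,0],[0,0,0],[0,0,0],[0,0,0],[0,0,0],[0,0,0],[0,0,0]], "fingers": [0,0.1,0.2,0.3,0.4,0.5,0.55,0.6]}}

```text
time: 3.9
ee_pos: [417.6, -117.6, 11.5]
tcp_rot: [0.002, 0.321, 0.947, 0.0]
ft_force: [-1.1, 0.7, -1.3]
grip_width: 44.9
```

```bash
python3 -c "
from h import *
st()
overlay('side','pics/s3.png',(195,200),(170,130),4.5,[])"
```

```text
t 3.9 p [ 417.6 -117.6   11.5] jaw 52.5 zax [ 0.004 -0.001 -1.   ] q [-22.  18. 126.   0.  36. -74.] F [-1.1  0.7 -1.3] w 44.9
```

View pics/s3.png

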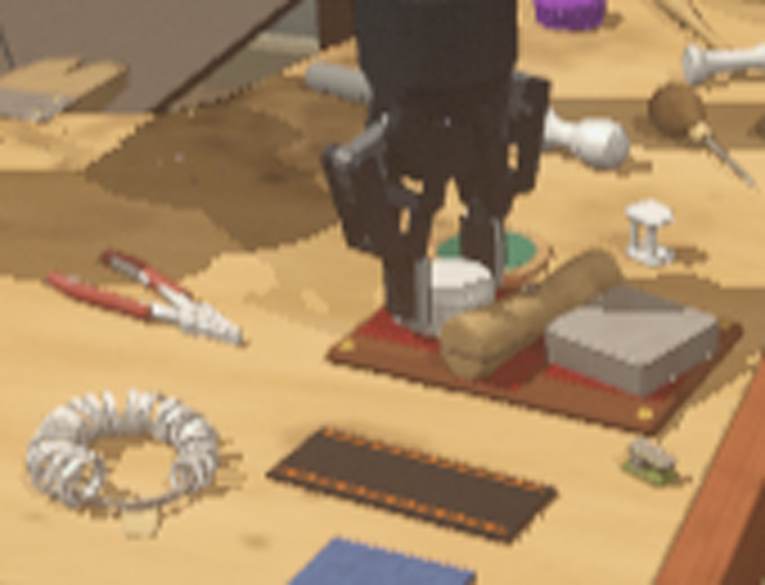

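{"op": "play_rows", "data": {"linear": [[0,0,0],[0,0,0],[0,0,0]], "turn": [[0,0,0],[0,0,0],[0,0,0]], "fingers": [0.8,0.8,0.8]}}

```text
time: 4.32
ee_pos: [417.6, -117.6, 11.4]
tcp_rot: [0.002, 0.321, 0.947, 0.0]
ft_force: [0.4, -0.7, 0.5]
grip_width: 44.9
```

```bash
python3 -c "
from h import *
st()
overlay('side','pics/s4.png',(250,240),(60,45),12,ITEMS)"
```

```text
t 4.33 p [ 417.6 -117.6   11.4] jaw 52.5 zax [ 0.004 -0.001 -1.   ] q [-22.  18. 126.   0.  36. -74.] F [ 0.4 -0.7  0.5] w 44.9
```

View pics/s4.png

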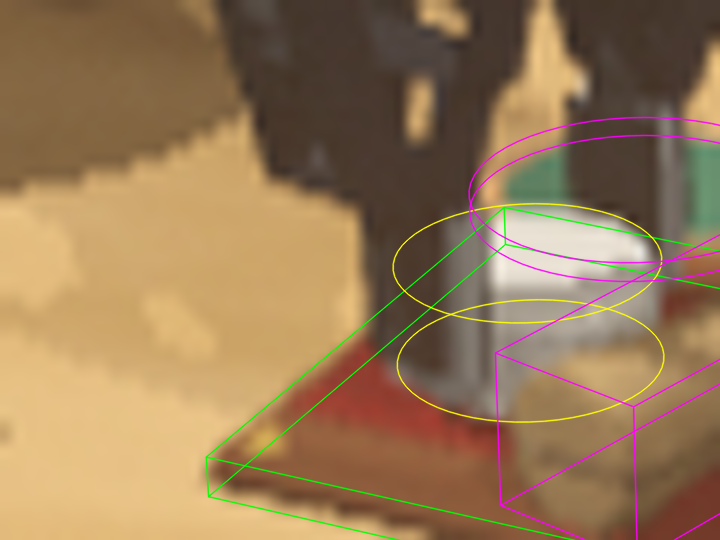

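{"op": "play_rows", "data": {"linear": [[0,0,15],[0,0,20],[0,5,5],[2,12,0],[2,15,0],[2,15,0],[2,15,0],[2,10,0]], "turn": [[0,0,0],[0,0,0],[0,0,-8],[0,0,-9],[0,0,-9],[0,0,-9],[0,0,-9],[0,0,-7]], "fingers": [0.8,0.8,0.8,0.8,0.8,0.8,0.8,0.8]}}

```text
time: 5.38
ee_pos: [429.9, -44.8, 59.3]
tcp_rot: [0.005, 0.709, 0.705, 0.0]
ft_force: [1.0, -0.1, -0.9]
grip_width: 45.2
```

```bash
python3 -c "
from h import *
go(430.2,-36.2,45,0)
c,f=cap('top');cv2.imwrite('pics/t5.png',cv2.resize(c['color'][100:400,150:550],None,fx=2,fy=2))
overlay('side','pics/s5.png',(100,0),(300,320),1.8,ITEMS)"
```

```text
t 5.38 p [429.9 -44.8  59.3] jaw -0.3 zax [ 0.008 -0.007 -1.   ] q [-11.  11. 126.  -0.  42. -11.] F [ 1.  -0.1 -0.9] w 45.2
D [  0.3   8.6 -14.3] turn [0.4 0.5 0.3]
```

View pics/t5.png

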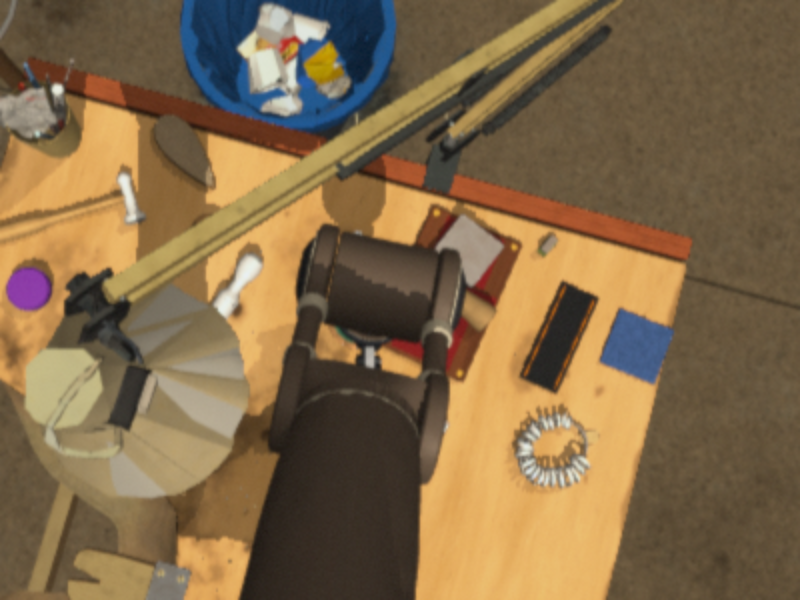

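View pics/s5.png

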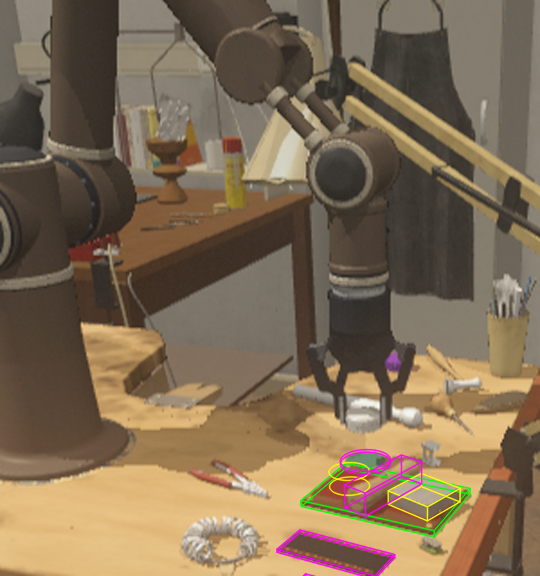

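{"op": "play_rows", "data": {"linear": [[0.3,8,-15],[0,0,-15],[0,0,0],[0,0,0]], "turn": [[0.4,0.5,0.3],[0,0,0],[0,0,0],[0,0,0]], "fingers": [0.8,0.8,0.8,0.8]}}

```text
time: 5.98
ee_pos: [429.8, -37.0, 27.1]
tcp_rot: [-0.001, 0.704, 0.711, -0.001]
ft_force: [-0.1, 0.2, -0.1]
grip_width: 44.9
```

```bash
python3 -c "
from h import *
go(430.2,-36.2,8,0)"
```

```text
t 5.97 p [429.8 -37.   27.1] jaw 0.6 zax [-0.002  0.    -1.   ] q [-11.  16. 126.  -0.  39. -11.] F [-0.1  0.2 -0.1] w 44.9
D [  0.4   0.8 -19.1] turn [-0.  -0.1 -0.6]
```

{"op": "play_rows", "data": {"linear": [[0.4,0.8,-12],[0,0,-6],[0,0,0],[0,0,0]], "turn": [[0,0,-0.6],[0,0,0],[0,0,0],[0,0,0]], "fingers": [0.8,0.8,0.8,0.8]}}

```text
time: 6.48
ee_pos: [430.3, -36.5, 7.8]
tcp_rot: [-0.001, 0.708, 0.706, -0.001]
ft_force: [-0.5, -0.5, 0.3]
grip_width: 45.0
```

```bash
python3 -c "
from h import *
go(430.2,-36.2,8,0)
overlay('side','pics/s6.png',(250,220),(80,60),9,ITEMS)"
```

```text
t 6.47 p [430.3 -36.5   7.8] jaw -0.1 zax [-0.002  0.    -1.   ] q [-11.  18. 126.  -0.  36. -11.] F [-0.5 -0.5  0.3] w 45.0
D [-0.1  0.3  0.2] turn [-0.  -0.1  0.1]
```

View pics/s6.png

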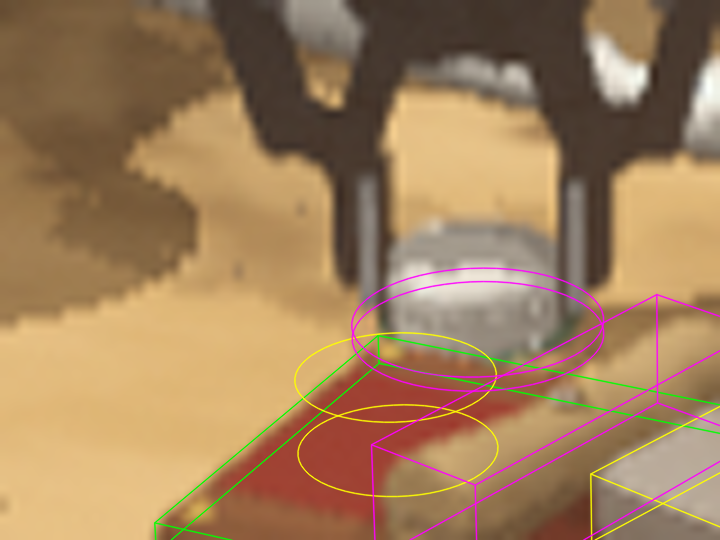

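{"op": "play_rows", "data": {"linear": [[0,0.3,-1],[0,0,0],[0,0,0],[0,0,0],[0,0,0],[0,0,0],[0,0,15],[0,0,20]], "turn": [[0,0,0],[0,0,0],[0,0,0],[0,0,0],[0,0,0],[0,0,0],[0,0,0],[0,0,0]], "fingers": [0.8,0.8,0.3,0.2,0.1,0,0,0]}}

```text
time: 7.52
ee_pos: [429.8, -36.1, 43.2]
tcp_rot: [-0.001, 0.708, 0.707, -0.001]
ft_force: [0.9, 0.2, -0.6]
grip_width: 85.8
```

{"op": "play_rows", "data": {"linear": [[0,0,5],[3,-12,5],[8,-25,0],[12,-25,0],[14,-20,0],[14,-16,0],[14,-12,0],[10,-4,0]], "turn": [[0,0,0],[0,0,7],[0,0,8],[0,0,8],[0,0,8],[0,0,8],[0,0,8],[0,0,4]], "fingers": [0,0,0,0,0,0,0,0]}}

```text
time: 8.52
ee_pos: [507.5, -153.7, 57.2]
tcp_rot: [0.001, 0.32, 0.947, 0.0]
ft_force: [-0.5, 0.0, -0.3]
grip_width: 85.4
```

```bash
python3 -c "
from h import *
go(509.2,-159.6,40,50.5)
overlay('side','pics/s7.png',(220,100),(200,200),3,ITEMS)
c,f=cap('top');cv2.imwrite('pics/t7.png',cv2.resize(c['color'][140:340,260:500],None,fx=3,fy=3))"
```

```text
t 8.53 p [ 507.5 -153.7   57.2] jaw 52.7 zax [ 0.002 -0.    -1.   ] q [-22.  21. 113.   0.  46. -74.] F [-0.5  0.  -0.3] w 85.4
D [  1.7  -5.9 -17.2] turn [ 0.   0.1 -2.2]
```

View pics/s7.png

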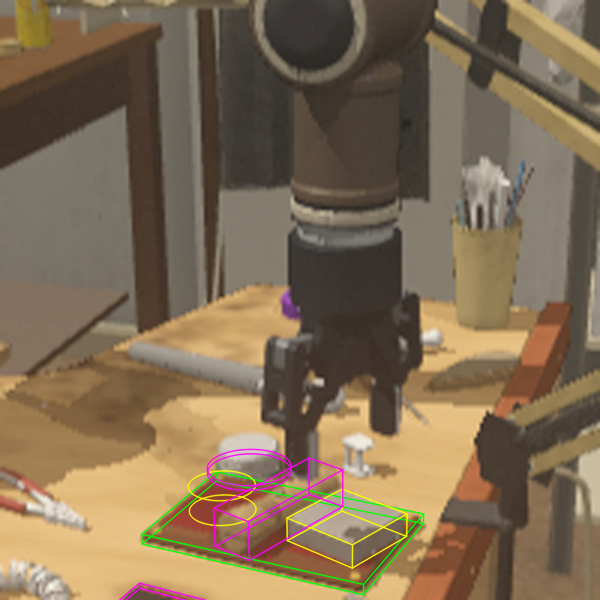

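View pics/t7.png

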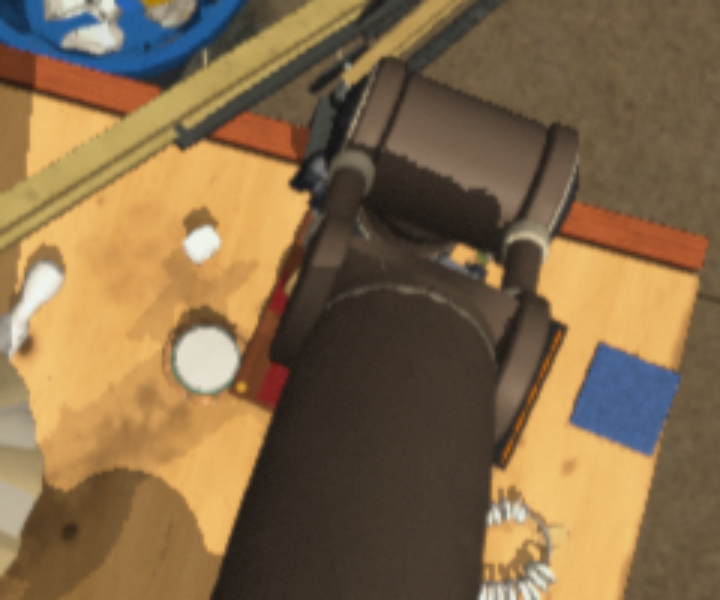

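{"op": "play_rows", "data": {"linear": [[1.7,-5.9,-14],[0,0,-14],[0,0,0],[0,0,0]], "turn": [[0,0,-2.2],[0,0,0],[0,0,0],[0,0,0]], "fingers": [0,0,0,0]}}

```text
time: 9.12
ee_pos: [506.9, -158.4, 26.1]
tcp_rot: [-0.001, 0.342, 0.94, 0.0]
ft_force: [-0.1, 0.7, 0.0]
grip_width: 85.4
```

```bash
python3 -c "
from h import *
go(509.3,-159.5,8,50.5)"
```

```text
t 9.12 p [ 506.9 -158.4   26.1] jaw 50.0 zax [-0.002  0.001 -1.   ] q [-22.  24. 113.   0.  43. -72.] F [-0.1  0.7  0. ] w 85.4
D [  2.4  -1.1 -18.1] turn [-0.1 -0.1  0.5]
```

{"op": "play_rows", "data": {"linear": [[2.2,-1.1,-9],[0.3,0,-7.5],[0,0,0],[0,0,0]], "turn": [[0,0,0.5],[0,0,0],[0,0,0],[0,0,0]], "fingers": [0,0,0,0]}}

```text
time: 9.62
ee_pos: [509.8, -159.4, 8.7]
tcp_rot: [-0.001, 0.337, 0.941, 0.0]
ft_force: [-0.3, 0.5, 0.1]
grip_width: 85.5
```

```bash
python3 -c "
from h import *
go(509.3,-159.5,8,50.5)"
```

```text
t 9.62 p [ 509.8 -159.4    8.7] jaw 50.6 zax [-0.001  0.001 -1.   ] q [-22.  26. 112.   0.  41. -73.] F [-0.3  0.5  0.1] w 85.5
D [-0.5 -0.1 -0.7] turn [-0.1 -0.1 -0.1]
```

{"op": "play_rows", "data": {"linear": [[0,0,0],[0,0,0],[0,0,0],[0,0,0],[0,0,0],[0,0,0],[0,0,0]], "turn": [[0,0,0],[0,0,0],[0,0,0],[0,0,0],[0,0,0],[0,0,0],[0,0,0]], "fingers": [0.1,0.2,0.3,0.4,0.6,0.6,0.6], "squeeze": 80}}

```text
time: 10.5
ee_pos: [510.4, -159.4, 10.1]
tcp_rot: [-0.0, 0.337, 0.941, 0.0]
ft_force: [-1.1, 0.6, 2.5]
grip_width: 57.8
```

```bash
python3 -c "
from h import *
st()
overlay('side','pics/s8.png',(250,220),(120,90),6,ITEMS)"
```

```text
t 10.5 p [ 510.4 -159.4   10.1] jaw 50.6 zax [ 0.     0.001 -1.   ] q [-22.  26. 112.   0.  41. -73.] F [-1.1  0.6  2.5] w 57.8
```

View pics/s8.png

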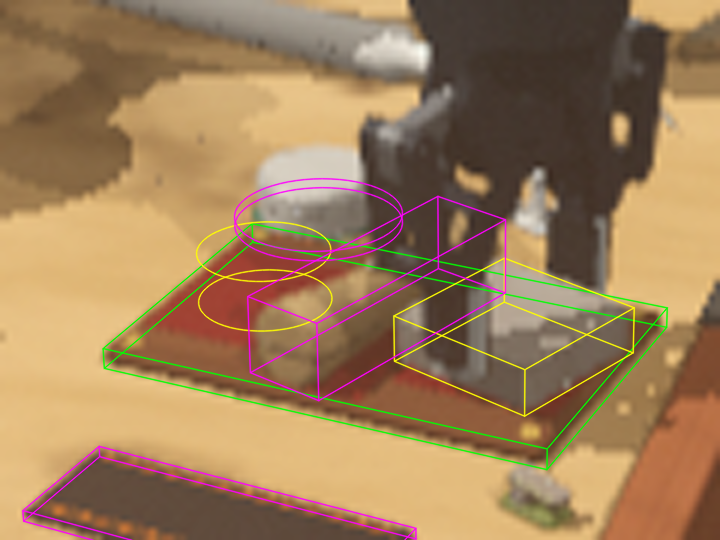

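{"op": "play_rows", "data": {"linear": [[0,0,10],[0,0,20],[-5,-10,10],[-16,-30,0],[-20,-37,0],[-20,-37,0],[-20,-37,0],[-16,-30,0]], "turn": [[0,0,0],[0,0,0],[0,0,0],[0,0,4],[0,0,4],[0,0,4],[0,0,4],[0,0,2]], "fingers": [0.6,0.6,0.6,0.6,0.6,0.6,0.6,0.6]}}

```text
time: 11.55
ee_pos: [404.9, -344.0, 48.4]
tcp_rot: [-0.004, 0.178, 0.984, -0.0]
ft_force: [0.5, -0.1, -4.9]
grip_width: 57.7
```

```bash
python3 -c "
from h import *
go(405.7,-351.7,40,68.2)"
```

```text
t 11.55 p [ 404.9 -344.    48.4] jaw 69.5 zax [-0.008  0.001 -1.   ] q [ -45.   22.  112.   -0.   46. -114.] F [ 0.5 -0.1 -4.9] w 57.7
D [ 0.8 -7.7 -8.4] turn [-0.  -0.4 -1.3]
```

{"op": "play_rows", "data": {"linear": [[0.8,-7.7,-14],[0,0,-10],[0,0,0],[0,0,0]], "turn": [[0,-0.4,-1.3],[0,0,0],[0,0,0],[0,0,0]], "fingers": [0.6,0.6,0.6,0.6]}}

```text
time: 12.05
ee_pos: [403.0, -351.8, 21.7]
tcp_rot: [-0.002, 0.192, 0.981, 0.001]
ft_force: [0.3, -0.2, -4.3]
grip_width: 57.8
```

```bash
python3 -c "
from h import *
go(405.9,-351.7,7,68.2)"
```

```text
t 12.05 p [ 403.  -351.8   21.7] jaw 67.9 zax [-0.003  0.004 -1.   ] q [ -46.   25.  112.    0.   43. -114.] F [ 0.3 -0.2 -4.3] w 57.8
D [  2.9   0.1 -14.7] turn [-0.2 -0.2  0.3]
```

{"op": "play_rows", "data": {"linear": [[2.9,0,-9],[0,0,-4.5],[0,0,0],[0,0,0]], "turn": [[-0.2,-0.2,0.3],[0,0,0],[0,0,0],[0,0,0]], "fingers": [0.6,0.6,0.6,0.6]}}

```text
time: 12.55
ee_pos: [407.4, -350.3, 7.5]
tcp_rot: [0.001, 0.187, 0.982, 0.0]
ft_force: [-0.3, -0.3, -4.6]
grip_width: 57.4
```

```bash
python3 -c "
from h import *
go(405.9,-351.7,7,68.2)"
```

```text
t 12.55 p [ 407.4 -350.3    7.5] jaw 68.4 zax [ 0.001 -0.    -1.   ] q [ -45.   27.  112.    0.   41. -114.] F [-0.3 -0.3 -4.6] w 57.4
D [-1.5 -1.4 -0.5] turn [ 0.   0.1 -0.2]
```

{"op": "play_rows", "data": {"linear": [[-1.5,-1.4,-1.5],[0,0,0],[0,0,-0.5]], "turn": [[0,0,0],[0,0,0],[0,0,0]], "fingers": [0.6,0.6,0.6]}}

```text
time: 12.92
ee_pos: [406.2, -352.3, 6.2]
tcp_rot: [0.001, 0.187, 0.982, -0.0]
ft_force: [-0.6, 0.5, 1.2]
grip_width: 57.7
```

```bash
python3 -c "
from h import *
go(405.9,-351.7,7,68.2)"
```

```text
t 12.93 p [ 406.2 -352.3    6.2] jaw 68.4 zax [ 0.002 -0.001 -1.   ] q [ -46.   27.  112.    0.   41. -114.] F [-0.6  0.5  1.2] w 57.7
D [-0.3  0.6  0.8] turn [ 0.1  0.1 -0.2]
```

{"op": "play_rows", "data": {"linear": [[0,0,0],[0,0,0],[0,0,0],[0,0,0],[0,0,15],[0,0,20],[0,10,20],[5,20,5]], "turn": [[0,0,0],[0,0,0],[0,0,0],[0,0,0],[0,0,0],[0,0,0],[0,0,-9],[0,0,-10]], "fingers": [0.4,0.2,0.1,0,0,0,0,0]}}

```text
time: 13.92
ee_pos: [413.9, -326.0, 73.3]
tcp_rot: [0.005, 0.353, 0.936, -0.003]
ft_force: [0.3, -0.1, 0.7]
grip_width: 85.5
```

{"op": "play_rows", "data": {"linear": [[7,24,0],[7,24,0],[7,24,0],[7,24,0],[7,24,0],[7,24,0],[5,18,0],[5,10,0]], "turn": [[0,0,-10],[0,0,-10],[0,0,-10],[0,0,-10],[0,0,-10],[0,0,-10],[0,0,-10],[0,0,-10]], "fingers": [0,0,0,0,0,0,0,0]}}

```text
time: 14.92
ee_pos: [472.3, -151.4, 85.1]
tcp_rot: [0.009, 0.883, 0.469, -0.007]
ft_force: [-0.6, -0.3, -0.2]
grip_width: 85.3
```

```bash
python3 -c "
from h import *
go(460.4,-141.8,60,-37.4)
overlay('side','pics/s9.png',(195,200),(170,150),4,ITEMS)
"
```

```text
t 14.93 p [ 472.3 -151.4   85.1] jaw -34.0 zax [-0.004 -0.022 -1.   ] q [-22.  15. 117.  -2.  48.  13.] F [-0.6 -0.3 -0.2] w 85.3
D [-11.9   9.6 -25.1] turn [ 1.3 -0.3 -3.3]
```

View pics/s9.png

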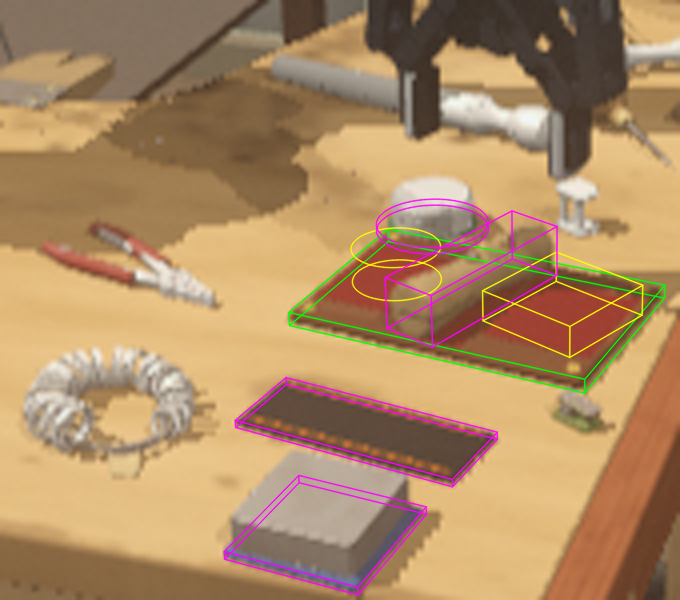

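{"op": "play_rows", "data": {"linear": [[-11,9,-15],[-0.5,0.5,-12],[0,0,0],[0,0,0]], "turn": [[1.3,-0.3,-3.3],[0,0,0],[0,0,0],[0,0,0]], "fingers": [0,0,0,0]}}

```text
time: 15.48
ee_pos: [464.6, -142.8, 60.9]
tcp_rot: [0.003, 0.895, 0.445, 0.003]
ft_force: [-0.2, -0.7, -0.2]
grip_width: 85.3
```

```bash
python3 -c "
from h import *
go(460.4,-141.8,10,-37.4)
"
```

```text
t 15.47 p [ 464.6 -142.8   60.9] jaw -37.1 zax [ 0.008 -0.003 -1.   ] q [-22.  16. 119.   0.  44.  15.] F [-0.2 -0.7 -0.2] w 85.3
D [ -4.2   1.  -50.9] turn [ 0.1  0.5 -0.3]
```

{"op": "play_rows", "data": {"linear": [[-4,1,-15],[0,0,-15],[0,0,-10],[0,0,0],[0,0,0]], "turn": [[0,0.5,-0.3],[0,0,0],[0,0,0],[0,0,0],[0,0,0]], "fingers": [0,0,0,0,0]}}

```text
time: 16.1
ee_pos: [460.5, -142.2, 17.9]
tcp_rot: [0.001, 0.897, 0.443, -0.001]
ft_force: [0.1, -0.1, 0.9]
grip_width: 85.1
```

```bash
python3 -c "
from h import *
go(460.4,-141.8,11,-37.4)
"
```

```text
t 16.1 p [ 460.5 -142.2   17.9] jaw -37.4 zax [-0.001 -0.003 -1.   ] q [-22.  21. 119.  -0.  40.  15.] F [ 0.1 -0.1  0.9] w 85.1
D [-0.1  0.4 -6.9] turn [ 0.2 -0.1  0. ]
```

{"op": "play_rows", "data": {"linear": [[0,0.3,-5.5],[0,0,0],[0,0,0],[0,0,0],[0,0,0],[0,0,0],[0,0,0],[0,0,0]], "turn": [[0,0,0],[0,0,0],[0,0,0],[0,0,0],[0,0,0],[0,0,0],[0,0,0],[0,0,0]], "fingers": [0,0.15,0.3,0.45,0.6,0.75,0.9,0.9], "squeeze": 50}}

```text
time: 17.1
ee_pos: [461.8, -142.3, 13.4]
tcp_rot: [0.002, 0.896, 0.443, -0.0]
ft_force: [-0.2, 0.5, 0.6]
grip_width: 29.6
```

{"op": "play_rows", "data": {"linear": [[0,0,0],[0,0,0]], "turn": [[0,0,0],[0,0,0]], "fingers": [0.9,0.9]}}

```text
time: 17.35
ee_pos: [461.8, -142.3, 13.3]
tcp_rot: [0.002, 0.897, 0.443, -0.0]
ft_force: [-0.1, -0.2, 0.4]
grip_width: 29.2
```

```bash
python3 -c "
from h import *
st()
overlay('side','pics/s10.png',(195,200),(170,150),4,ITEMS)
"
```

```text
t 17.35 p [ 461.8 -142.3   13.3] jaw -37.4 zax [ 0.002 -0.004 -1.   ] q [-22.  22. 119.  -0.  39.  15.] F [-0.1 -0.2  0.4] w 29.2
```

View pics/s10.png

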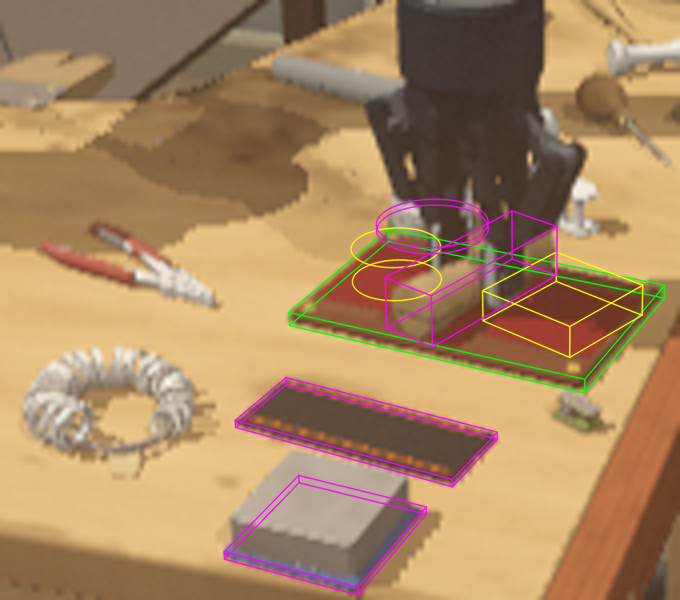

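{"op": "play_rows", "data": {"linear": [[0,0,15],[0,0,22],[-3,-8,8],[-9,-22,0],[-9,-22,0],[-9,-22,0],[-8,-20,0],[-5,-14,0]], "turn": [[0,0,0],[0,0,0],[0,0,-8],[0,0,-10],[0,0,-10],[0,0,-10],[0,0,-10],[0,0,-10]], "fingers": [0.9,0.9,0.9,0.9,0.9,0.9,0.9,0.9]}}

```text
time: 18.4
ee_pos: [419.3, -253.3, 66.4]
tcp_rot: [0.004, 0.998, -0.062, 0.001]
ft_force: [0.6, -0.4, -0.1]
grip_width: 29.4
```

```bash
python3 -c "
from h import *
go(414,-264.7,50,-114.5)
"
```

```text
t 18.4 p [ 419.3 -253.3   66.4] jaw -97.1 zax [ 0.002 -0.008 -1.   ] q [-36.  16. 118.  -0.  45.  61.] F [ 0.6 -0.4 -0.1] w 29.4
D [ -5.3 -11.4 -16.4] turn [  0.5   0.1 -17.4]
```

{"op": "play_rows", "data": {"linear": [[-3,-6,-10],[-2,-5,-10],[0,0,0],[0,0,0]], "turn": [[0.5,0,-9],[0,0,-8],[0,0,0],[0,0,0]], "fingers": [0.9,0.9,0.9,0.9]}}

```text
time: 18.9
ee_pos: [415.2, -266.9, 49.8]
tcp_rot: [0.001, 0.977, -0.213, 0.003]
ft_force: [-0.1, 0.2, -0.4]
grip_width: 29.3
```

```bash
python3 -c "
from h import *
go(414,-264.7,10,-114.5)
overlay('side','pics/s11.png',(195,200),(170,150),4,ITEMS)
"
```

```text
t 18.9 p [ 415.2 -266.9   49.8] jaw -114.6 zax [ 0.005 -0.003 -1.   ] q [-38.  18. 118.   0.  44.  77.] F [-0.1  0.2 -0.4] w 29.3
D [ -1.2   2.2 -39.8] turn [0.2 0.3 0.1]
```

View pics/s11.png

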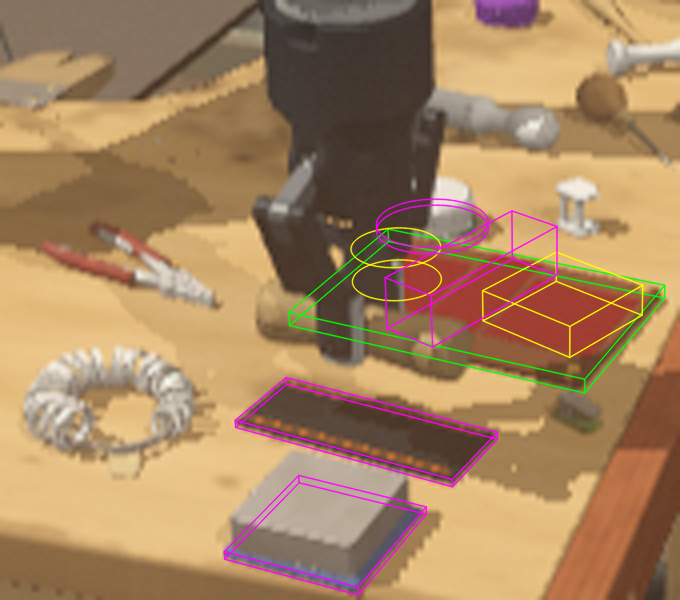

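{"op": "play_rows", "data": {"linear": [[-1.2,2.2,-12],[0,0,-12],[0,0,-8],[0,0,0],[0,0,0]], "turn": [[0.2,0.3,0],[0,0,0],[0,0,0],[0,0,0],[0,0,0]], "fingers": [0.9,0.9,0.9,0.9,0.9]}}

```text
time: 19.58
ee_pos: [413.9, -263.5, 15.4]
tcp_rot: [-0.001, 0.977, -0.212, -0.001]
ft_force: [0.2, 0.4, -0.7]
grip_width: 29.1
```

```bash
python3 -c "
from h import *
go(414,-264.7,9,-114.5)
"
```

```text
t 19.57 p [ 413.9 -263.5   15.4] jaw -114.5 zax [-0.001  0.001 -1.   ] q [-38.  22. 118.   0.  40.  77.] F [ 0.2  0.4 -0.7] w 29.1
D [ 0.1 -1.2 -6.4] turn [-0.1 -0.  -0. ]
```

{"op": "play_rows", "data": {"linear": [[0,-1,-5],[0,0,-1],[0,0,0],[0,0,0]], "turn": [[0,0,0],[0,0,0],[0,0,0],[0,0,0]], "fingers": [0.9,0.9,0.9,0.9]}}

```text
time: 20.08
ee_pos: [414.5, -265.1, 9.6]
tcp_rot: [-0.0, 0.977, -0.212, 0.0]
ft_force: [-0.4, -0.1, -0.2]
grip_width: 29.5
```

```bash
python3 -c "
from h import *
go(414,-264.7,9,-114.5)
"
```

```text
t 20.07 p [ 414.5 -265.1    9.6] jaw -114.5 zax [ 0.  0. -1.] q [-38.  23. 118.   0.  39.  77.] F [-0.4 -0.1 -0.2] w 29.5
D [-0.5  0.4 -0.6] turn [-0.  0. -0.]
```

{"op": "play_rows", "data": {"linear": [[0,0,-1],[0,0,0],[0,0,0],[0,0,0],[0,0,0],[0,0,0]], "turn": [[0,0,0],[0,0,0],[0,0,0],[0,0,0],[0,0,0],[0,0,0]], "fingers": [0.9,0.9,0.5,0.5,0.5,0.5]}}

```text
time: 20.82
ee_pos: [415.0, -265.5, 9.6]
tcp_rot: [-0.0, 0.977, -0.212, 0.001]
ft_force: [-0.3, 0.5, 0.1]
grip_width: 42.6
```

{"op": "play_rows", "data": {"linear": [[0,0,15],[0,0,20],[0,0,20],[0,0,10],[0,0,0]], "turn": [[0,0,0],[0,0,0],[0,0,0],[0,0,0],[0,0,0]], "fingers": [0.5,0.5,0.5,0.3,0]}}

```text
time: 21.45
ee_pos: [415.4, -265.8, 79.3]
tcp_rot: [0.0, 0.977, -0.212, 0.002]
ft_force: [0.4, -1.0, 0.2]
grip_width: 75.9
```

```bash
python3 -c "
from h import *
st()
it=[k for k in ITEMS if k[8:]==(M,) or k[0]=='c']+[('b',414,-264.7,4,34,65.5,32,104,Y)]
overlay('side','pics/s12.png',(195,200),(170,150),4,ITEMS[2:6]+[('b',414,-264.7,4,34,65.5,32,104,Y)])
"
```

```text
t 21.45 p [ 415.4 -265.8   79.3] jaw -114.5 zax [ 0.003 -0.001 -1.   ] q [-38.  15. 117.   0.  47.  77.] F [ 0.4 -1.   0.2] w 75.9
```

View pics/s12.png

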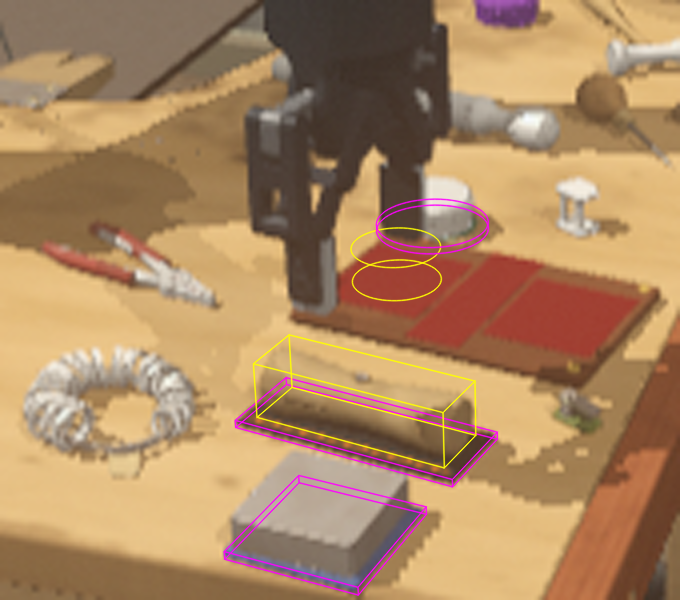

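{"op": "play_rows", "data": {"linear": [[-1,-15,0],[-2,-28,0],[-2,-25,0],[-2,-15,-10],[0,0,-10],[0,0,0]], "turn": [[0,0,0],[0,0,1],[0,0,2],[0,0,0],[0,0,0],[0,0,0]], "fingers": [0,0,0,0,0,0]}}

```text
time: 22.25
ee_pos: [404.6, -351.1, 53.0]
tcp_rot: [-0.002, 0.983, -0.186, -0.002]
ft_force: [0.4, 0.3, 0.4]
grip_width: 85.7
```

```bash
python3 -c "
from h import *
go(406.2,-352.2,30,-111.6)
c,f=cap('top');cv2.imwrite('pics/t13.png',cv2.resize(c['color'][190:340,300:500],None,fx=4,fy=4))
"
```

```text
t 22.25 p [ 404.6 -351.1   53. ] jaw -111.5 zax [-0.004  0.005 -1.   ] q [-46.  22. 112.   0.  47.  66.] F [0.4 0.3 0.4] w 85.7
D [  1.6  -1.1 -23. ] turn [-0.3 -0.2 -0.1]
```

View pics/t13.png

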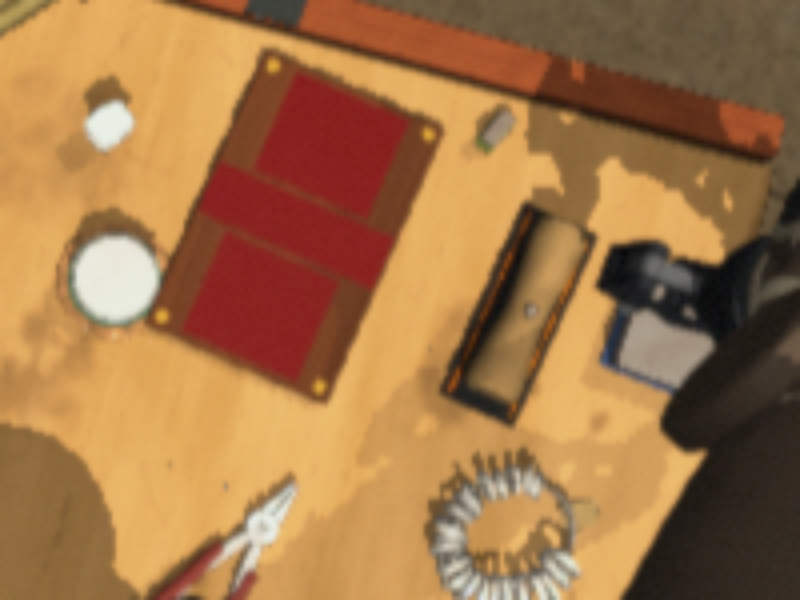

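{"op": "play_rows", "data": {"linear": [[1.6,-1.1,-15],[0,0,-13],[0,0,-8],[0,0,0],[0,0,0]], "turn": [[-0.3,-0.2,0],[0,0,0],[0,0,0],[0,0,0],[0,0,0]], "fingers": [0,0,0,0,0]}}

```text
time: 22.92
ee_pos: [406.8, -350.2, 14.5]
tcp_rot: [0.0, 0.983, -0.185, -0.0]
ft_force: [0.2, -0.6, -1.1]
grip_width: 85.5
```

```bash
python3 -c "
from h import *
go(406.2,-352.2,7,-111.6)
c,f=cap('top')
for u,v,z in((531,310,34),(115,279,24)): print(np.round(pix2w(c,f,300+(u+.5)/4-.5,190+(v+.5)/4-.5,z),1))
overlay('top','pics/t14.png',(300,190),(200,150),4,ITEMS[2:4]+[ITEMS[5]]+[('b',414,-264.7,4,34,65.5,32,104,Y)])
"
```

```text
t 22.93 p [ 406.8 -350.2   14.5] jaw -111.3 zax [-0.001 -0.001 -1.   ] q [-45.  26. 112.  -0.  42.  66.] F [ 0.2 -0.6 -1.1] w 85.5
D [-0.6 -2.  -7.5] turn [ 0.  -0.  -0.3]
[ 414.4 -264.7   34. ]
[429.7 -36.7  24. ]
```

View pics/t14.png

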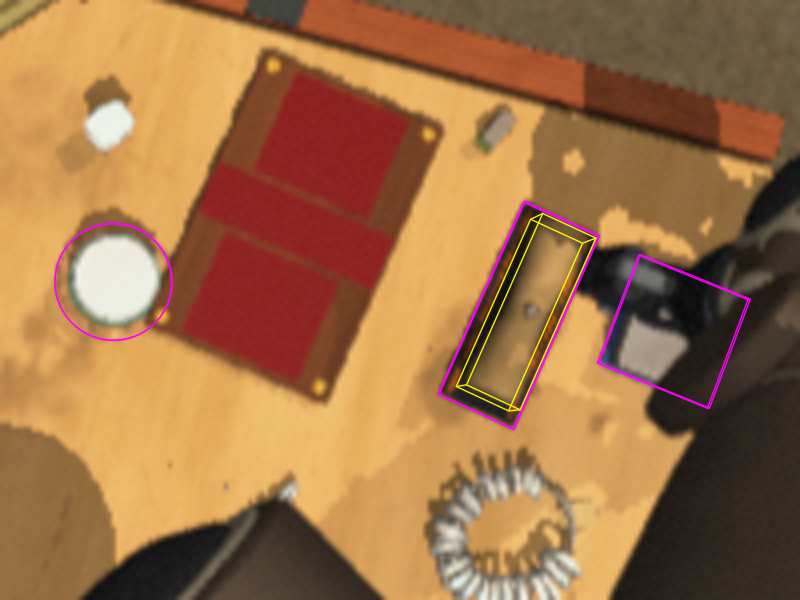

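{"op": "play_rows", "data": {"linear": [[-0.6,-1.5,-6],[0,0,0],[0,0,0],[0,0,0],[0,0,0],[0,0,0],[0,0,0],[0,0,0]], "turn": [[0,0,-0.3],[0,0,0],[0,0,0],[0,0,0],[0,0,0],[0,0,0],[0,0,0],[0,0,0]], "fingers": [0,0.1,0.2,0.3,0.4,0.6,0.6,0.6], "squeeze": 80}}

```text
time: 24.02
ee_pos: [406.7, -352.7, 10.2]
tcp_rot: [0.001, 0.982, -0.188, 0.001]
ft_force: [-0.5, -0.5, 0.9]
grip_width: 57.3
```

```bash
python3 -c "
from h import *
st()
"
```

```text
t 24.02 p [ 406.7 -352.7   10.2] jaw -111.6 zax [ 0.001 -0.002 -1.   ] q [-46.  26. 112.  -0.  41.  66.] F [-0.5 -0.5  0.9] w 57.3
```

{"op": "play_rows", "data": {"linear": [[0,0,0],[0,0,-4],[0,0,-2],[0,0,0],[0,0,0],[0,0,0]], "turn": [[0,0,0],[0,0,0],[0,0,0],[0,0,0],[0,0,0],[0,0,0]], "fingers": [0.2,0.2,0.2,0.6,0.6,0.6]}}

```text
time: 24.78
ee_pos: [406.9, -352.8, 4.0]
tcp_rot: [0.001, 0.982, -0.187, 0.0]
ft_force: [-0.5, 0.4, 1.2]
grip_width: 58.0
```

```bash
python3 -c "
from h import *
st()
overlay('side','pics/s15.png',(235,270),(90,80),7,ITEMS[2:4])
"
```

```text
t 24.77 p [ 406.9 -352.8    4. ] jaw -111.6 zax [ 0.    -0.002 -1.   ] q [-46.  27. 112.  -0.  41.  66.] F [-0.5  0.4  1.2] w 58.0
```

View pics/s15.png

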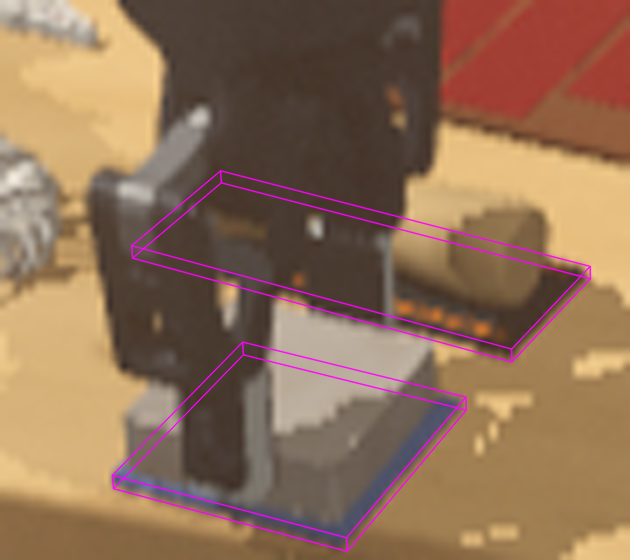

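{"op": "play_rows", "data": {"linear": [[0,0,10],[0,0,22],[0,0,22],[8,15,4],[18,33,0],[20,37,0],[20,37,0],[17,30,0]], "turn": [[0,0,0],[0,0,0],[0,0,0],[0,0,-2],[0,0,-4],[0,0,-4],[0,0,-4],[0,0,-3]], "fingers": [0.6,0.6,0.6,0.6,0.6,0.6,0.6,0.6]}}

```text
time: 25.82
ee_pos: [486.2, -195.2, 61.4]
tcp_rot: [-0.002, 0.941, -0.338, -0.003]
ft_force: [0.4, -0.0, -4.4]
grip_width: 58.4
```

```bash
python3 -c "
from h import *
go(510.6,-159.8,45,-129.4)
"
```

```text
t 25.82 p [ 486.2 -195.2   61.4] jaw -129.5 zax [-0.005  0.005 -1.   ] q [-27.  20. 113.   0.  47. 103.] F [ 0.4 -0.  -4.4] w 58.4
D [ 24.4  35.4 -16.4] turn [-0.3 -0.3  0.1]
```

{"op": "play_rows", "data": {"linear": [[14,20,-6],[8,12,-8],[2,3,-6],[0,0,0],[0,0,0]], "turn": [[0,0,0],[0,0,0],[0,0,0],[0,0,0],[0,0,0]], "fingers": [0.6,0.6,0.6,0.6,0.6]}}

```text
time: 26.45
ee_pos: [508.9, -157.2, 39.3]
tcp_rot: [-0.001, 0.942, -0.337, -0.005]
ft_force: [1.0, -0.7, -3.8]
grip_width: 57.9
```

```bash
python3 -c "
from h import *
go(510.6,-159.8,9,-129.4)
"
```

```text
t 26.45 p [ 508.9 -157.2   39.3] jaw -129.4 zax [-0.009  0.006 -1.   ] q [-22.  23. 112.   0.  45. 107.] F [ 1.  -0.7 -3.8] w 57.9
D [  1.7  -2.6 -30.3] turn [-0.3 -0.5 -0. ]
```

{"op": "play_rows", "data": {"linear": [[1.7,-2.6,-10],[0,0,-10],[0,0,-6],[0,0,0],[0,0,0]], "turn": [[-0.3,-0.5,0],[0,0,0],[0,0,0],[0,0,0],[0,0,0]], "fingers": [0.6,0.6,0.6,0.6,0.6]}}

```text
time: 27.08
ee_pos: [509.9, -161.7, 11.3]
tcp_rot: [0.0, 0.941, -0.338, -0.0]
ft_force: [0.2, -0.4, -3.9]
grip_width: 57.6
```

```bash
python3 -c "
from h import *
go(510.6,-159.8,8,-129.4)
"
```

```text
t 27.07 p [ 509.9 -161.7   11.3] jaw -129.5 zax [-0.  0. -1.] q [-22.  26. 112.  -0.  41. 107.] F [ 0.2 -0.4 -3.9] w 57.6
D [ 0.7  1.9 -3.3] turn [-0.  -0.   0.1]
```

{"op": "play_rows", "data": {"linear": [[0.7,1.9,-2.5],[0,0,0],[0,0,-1],[0,0,0]], "turn": [[0,0,0],[0,0,0],[0,0,0],[0,0,0]], "fingers": [0.6,0.6,0.6,0.6]}}

```text
time: 27.58
ee_pos: [511.4, -159.7, 8.4]
tcp_rot: [0.0, 0.941, -0.338, 0.001]
ft_force: [-0.0, 0.9, -4.0]
grip_width: 58.1
```

```bash
python3 -c "
from h import *
go(510.6,-159.8,8,-129.4)
"
```

```text
t 27.57 p [ 511.4 -159.7    8.4] jaw -129.5 zax [ 0.001 -0.001 -1.   ] q [-22.  26. 112.   0.  41. 107.] F [-0.   0.9 -4. ] w 58.1
D [-0.8 -0.1 -0.4] turn [0.  0.1 0.1]
```

{"op": "play_rows", "data": {"linear": [[-0.8,0,-1.2],[0,0,-0.5],[0,0,0]], "turn": [[0,0,0],[0,0,0],[0,0,0]], "fingers": [0.6,0.6,0.6]}}

```text
time: 27.95
ee_pos: [511.5, -159.8, 8.2]
tcp_rot: [-0.0, 0.941, -0.338, 0.001]
ft_force: [-0.1, -0.2, -2.9]
grip_width: 57.8
```

{"op": "play_rows", "data": {"linear": [[0,0,-1.2],[0,0,0],[0,0,0],[0,0,0],[0,0,0],[0,0,0],[0,0,12],[0,0,20]], "turn": [[0,0,0],[0,0,0],[0,0,0],[0,0,0],[0,0,0],[0,0,0],[0,0,0],[0,0,0]], "fingers": [0.6,0.6,0.3,0.2,0.1,0,0,0]}}

```text
time: 28.95
ee_pos: [511.9, -160.3, 40.5]
tcp_rot: [0.0, 0.941, -0.338, 0.001]
ft_force: [-0.3, 1.0, 0.1]
grip_width: 85.5
```

```bash
python3 -c "
from h import *
go(430.2,-36,60,-180)
"
```

```text
t 28.95 p [ 511.9 -160.3   40.5] jaw -129.5 zax [ 0.003 -0.001 -1.   ] q [-22.  23. 112.  -0.  45. 107.] F [-0.3  1.   0.1] w 85.5
D [-81.7 124.3  19.5] turn [  0.1   0.1 -50.5]
```

{"op": "play_rows", "data": {"linear": [[0,0,10],[-6,10,8],[-10,15,0],[-12,18,0],[-12,18,0],[-12,18,0],[-12,18,0],[-8,14,0]], "turn": [[0,0,0],[0,0,10],[0,0,10],[0,0,10],[0,0,10],[0,0,10],[0,0,10],[0,0,10]], "fingers": [0,0,0,0,0,0,0,0]}}

```text
time: 29.95
ee_pos: [442.7, -48.7, 66.3]
tcp_rot: [-0.002, 0.96, 0.281, 0.007]
ft_force: [-0.3, -0.4, -0.2]
grip_width: 85.2
```

{"op": "play_rows", "data": {"linear": [[-2,4,0],[0,0,0],[0,0,0],[0,0,0],[0,0,0],[0,0,0],[0,0,0]], "turn": [[0,0,10],[0,0,10],[0,0,10],[0,0,10],[0,0,10],[0,0,9],[0,0,0]], "fingers": [0,0,0,0,0,0,0]}}

```text
time: 30.82
ee_pos: [440.8, -43.4, 69.6]
tcp_rot: [-0.004, 0.683, 0.73, 0.007]
ft_force: [-0.2, -0.2, 0.1]
grip_width: 85.3
```

```bash
python3 -c "
from h import *
go(430,-36.4,40,0)
overlay('side','pics/s16.png',(225,200),(150,130),5,ITEMS[1:2]+ITEMS[4:6])
overlay('top','pics/t16.png',(300,190),(200,150),4,ITEMS[1:2])
"
```

```text
t 30.82 p [440.8 -43.4  69.6] jaw 3.8 zax [ 0.003  0.016 -1.   ] q [-12.  11. 124.   1.  45. -17.] F [-0.2 -0.2  0.1] w 85.3
D [-10.8   7.  -29.6] turn [-0.9  0.2 -3.8]
```

View pics/s16.png

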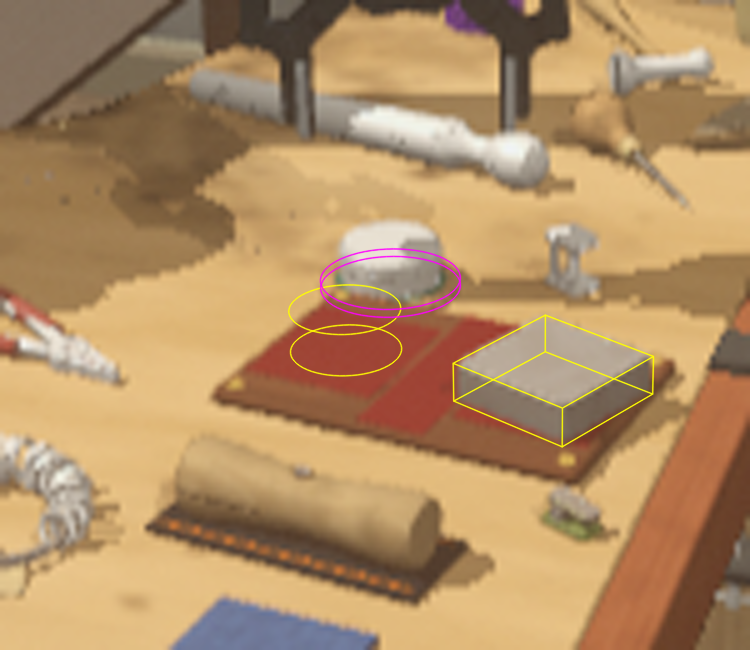

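View pics/t16.png

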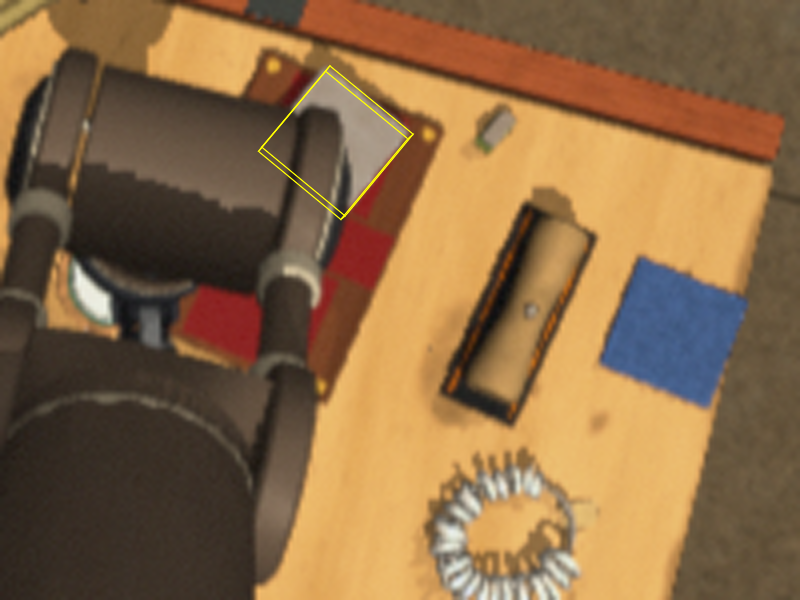

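{"op": "play_rows", "data": {"linear": [[-10,7,-8],[-0.5,0,-10],[0,0,-8],[0,0,0],[0,0,0]], "turn": [[-0.9,0.2,-3.8],[0,0,0],[0,0,0],[0,0,0],[0,0,0]], "fingers": [0,0,0,0,0]}}

```text
time: 31.55
ee_pos: [431.5, -37.1, 42.8]
tcp_rot: [0.001, 0.709, 0.705, 0.001]
ft_force: [-0.9, -0.4, 0.0]
grip_width: 85.2
```

```bash
python3 -c "
from h import *
go(430,-36.4,8,0)
"
```

```text
t 31.55 p [431.5 -37.1  42.8] jaw -0.4 zax [ 0.002 -0.001 -1.   ] q [-11.  14. 126.  -0.  41. -10.] F [-0.9 -0.4  0. ] w 85.2
D [ -1.5   0.7 -34.8] turn [0.  0.1 0.4]
```

{"op": "play_rows", "data": {"linear": [[-1.3,0.7,-12],[0,0,-11],[0,0,-7],[0,0,0],[0,0,0]], "turn": [[0,0,0.4],[0,0,0],[0,0,0],[0,0,0],[0,0,0]], "fingers": [0,0,0,0,0]}}

```text
time: 32.17
ee_pos: [430.3, -36.5, 10.6]
tcp_rot: [0.001, 0.707, 0.707, 0.001]
ft_force: [-0.6, 0.1, 0.9]
grip_width: 85.6
```

```bash
python3 -c "
from h import *
go(430,-36.4,7,0)
"
```

```text
t 32.17 p [430.3 -36.5  10.6] jaw 0.0 zax [ 0.002 -0.001 -1.   ] q [-11.  18. 126.  -0.  36. -11.] F [-0.6  0.1  0.9] w 85.6
D [-0.3  0.1 -3.6] turn [ 0.   0.1 -0. ]
```

{"op": "play_rows", "data": {"linear": [[-0.3,0,-4],[0,0,0],[0,0,0],[0,0,0],[0,0,0],[0,0,0],[0,0,0],[0,0,0]], "turn": [[0,0,0],[0,0,0],[0,0,0],[0,0,0],[0,0,0],[0,0,0],[0,0,0],[0,0,0]], "fingers": [0,0.1,0.2,0.3,0.4,0.5,0.8,0.8], "squeeze": 50}}

```text
time: 33.17
ee_pos: [431.1, -36.7, 7.9]
tcp_rot: [0.002, 0.707, 0.707, 0.001]
ft_force: [0.1, -0.3, -0.2]
grip_width: 44.8
```

```bash
python3 -c "
from h import *
st()
"
```

```text
t 33.17 p [431.1 -36.7   7.9] jaw 0.1 zax [ 0.004 -0.001 -1.   ] q [-11.  18. 126.  -0.  36. -11.] F [ 0.1 -0.3 -0.2] w 44.8
```

{"op": "play_rows", "data": {"linear": [[0,0,15],[0,0,20],[0,-5,8],[-2,-12,0],[-3,-15,0],[-3,-15,0],[-3,-14,0],[-2,-8,0]], "turn": [[0,0,0],[0,0,0],[0,0,8],[0,0,9],[0,0,9],[0,0,9],[0,0,9],[0,0,8]], "fingers": [0.8,0.8,0.8,0.8,0.8,0.8,0.8,0.8]}}

```text
time: 34.17
ee_pos: [419.8, -107.7, 58.4]
tcp_rot: [0.004, 0.31, 0.951, 0.002]
ft_force: [0.1, -0.9, -0.8]
grip_width: 45.0
```

```bash
python3 -c "
from h import *
go(416.9,-117.7,40,52.6)
"
```

```text
t 34.17 p [ 419.8 -107.7   58.4] jaw 53.9 zax [ 0.01   0.002 -1.   ] q [-20.  12. 126.   0.  42. -75.] F [ 0.1 -0.9 -0.8] w 45.0
D [ -2.9 -10.  -18.4] turn [-0.1  0.6 -1.3]
```

{"op": "play_rows", "data": {"linear": [[-2.5,-9,-10],[0,0,-10],[0,0,-8],[0,0,0],[0,0,0]], "turn": [[-0.1,0.6,-1.3],[0,0,0],[0,0,0],[0,0,0],[0,0,0]], "fingers": [0.8,0.8,0.8,0.8,0.8]}}

```text
time: 34.8
ee_pos: [417.0, -116.9, 29.1]
tcp_rot: [-0.001, 0.324, 0.946, -0.0]
ft_force: [-0.6, 0.3, -0.6]
grip_width: 45.0
```

```bash
python3 -c "
from h import *
go(416.9,-117.7,12,52.6)
"
```

```text
t 34.8 p [ 417.  -116.9   29.1] jaw 52.1 zax [-0.001  0.    -1.   ] q [-21.  15. 126.  -0.  39. -74.] F [-0.6  0.3 -0.6] w 45.0
D [ -0.1  -0.8 -17.1] turn [-0.  -0.1  0.5]
```

{"op": "play_rows", "data": {"linear": [[0,-0.8,-9],[0,0,-6],[0,0,0],[0,0,0]], "turn": [[0,0,0.5],[0,0,0],[0,0,0],[0,0,0]], "fingers": [0.8,0.8,0.8,0.8]}}

```text
time: 35.3
ee_pos: [417.3, -117.5, 13.2]
tcp_rot: [-0.0, 0.32, 0.947, -0.0]
ft_force: [-0.4, -0.0, 0.3]
grip_width: 45.2
```

```bash
python3 -c "
from h import *
go(416.9,-117.7,12,52.6)
"
```

```text
t 35.3 p [ 417.3 -117.5   13.2] jaw 52.7 zax [-0.001  0.    -1.   ] q [-21.  18. 126.  -0.  37. -74.] F [-0.4 -0.   0.3] w 45.2
D [-0.4 -0.2 -1.2] turn [-0.  -0.1 -0.1]
```

{"op": "play_rows", "data": {"linear": [[-0.3,-0.2,-1.3],[0,0,-0.5],[0,0,0],[0,0,0],[0,0,0],[0,0,0],[0,0,0]], "turn": [[0,0,0],[0,0,0],[0,0,0],[0,0,0],[0,0,0],[0,0,0],[0,0,0]], "fingers": [0.8,0.8,0.8,0.3,0.2,0.1,0]}}

```text
time: 36.17
ee_pos: [417.7, -118.0, 12.0]
tcp_rot: [0.0, 0.32, 0.947, -0.0]
ft_force: [-0.3, 0.7, 0.0]
grip_width: 85.7
```

{"op": "play_rows", "data": {"linear": [[0,0,10],[0,0,15],[0,0,20],[0,-5,15],[-20,-30,10],[-30,-40,10],[-30,-40,10],[-20,-30,0]], "turn": [[0,0,0],[0,0,0],[0,0,0],[0,0,0],[0,0,0],[0,0,0],[0,0,0],[0,0,0]], "fingers": [0,0,0,0,0,0,0,0]}}

```text
time: 37.17
ee_pos: [319.0, -267.3, 113.5]
tcp_rot: [0.006, 0.316, 0.949, -0.002]
ft_force: [0.4, -0.5, -0.1]
grip_width: 85.3
```

{"op": "play_rows", "data": {"linear": [[-15,-50,5],[-10,-60,5],[-10,-60,5],[-10,-50,5],[-5,-30,0],[0,0,0],[0,0,0]], "turn": [[0,0,0],[0,0,0],[0,0,0],[0,0,0],[0,0,0],[0,0,0],[0,0,0]], "fingers": [0,0,0,0,0,0,0]}}

```text
time: 38.05
ee_pos: [264.8, -528.4, 144.1]
tcp_rot: [0.011, 0.319, 0.948, -0.006]
ft_force: [-0.4, -0.1, -0.3]
grip_width: 85.3
```

```bash
python3 -c "
from h import *
st()
I=ITEMS[1:6]+[('b',414,-264.7,4,34,65.5,32,104,Y)]
overlay('side','pics/s17.png',(195,200),(170,150),4,I)
overlay('top','pics/t17.png',(300,190),(200,150),4,I)
"
```

```text
t 38.05 p [ 264.8 -528.4  144.1] jaw 52.8 zax [ 0.017 -0.018 -1.   ] q [ -68.   19.  103.    1.   57. -121.] F [-0.4 -0.1 -0.3] w 85.3
```

View pics/s17.png

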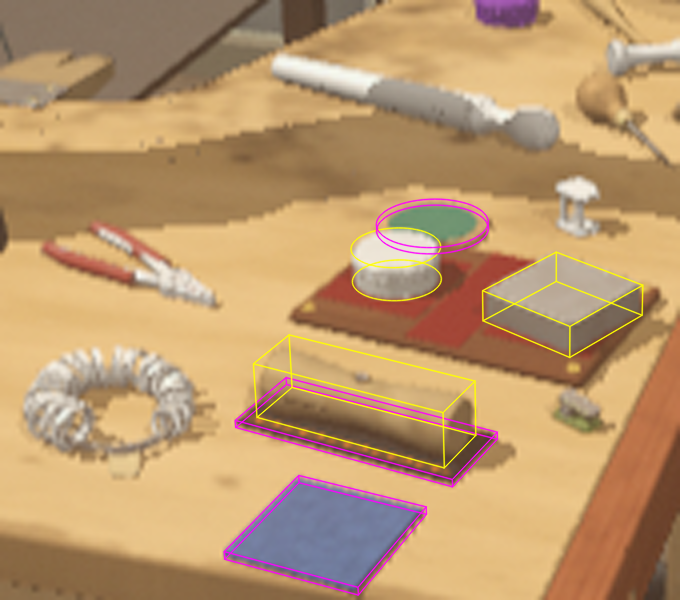

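View pics/t17.png

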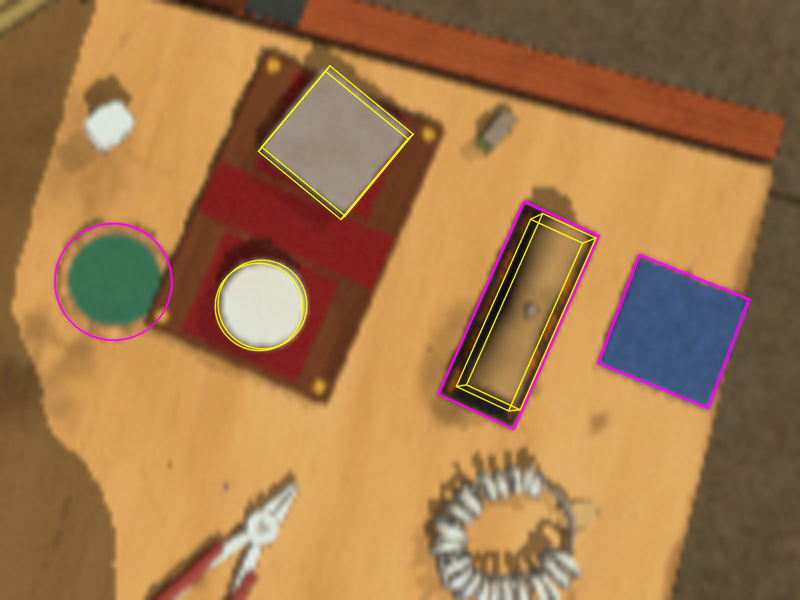

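Everything is in place. In the top view the tin is at (365,266) and the block at (384,225), their starting pixels. The clamp lies on the long pad at (432,267). The gauge and the clip have not moved, and the arm is clear.

```bash
python3 -c "
from workcell import job_done
print(job_done())"
```

```text
the job is handed in; nothing more can be done
None
```

The job is done and handed in at about 38 s of the 125 s allowed. I set the tin on the round pad and the block on the blue pad, then laid the ring clamp lengthwise on the long black pad. Last, I put the tin and the block back on the board.

- **Positions:** In the last top and side pictures the tin and block match their starting outlines to within about 1–2 mm. The clamp is about 1–2 mm off the middle of its pad and in line with it. These are camera readings, and the calibration is only good to about 2 mm.
- **Bystanders:** The clip and the step gauge show no movement. At the end the gripper was open and well away from everything.
- **Regrip:** I first closed too high on the block when picking it up from the blue pad, so I opened and gripped it again lower before lifting.
- **Disagreement:** The gripper read 45 mm on the 49 mm tin and 58 mm on the 60 mm block. Both held firmly throughout.

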